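# Line up a display-stand foot with a drift pin and bolt it to its riser

## Task

The three-armed metal foot of a display stand lies on its wooden riser with one bolt already through, but it has swung out of line: slide it round, flat on the riser, until its other two holes lie over the riser's, drop the red-headed drift pin fully home through one of them and let go of it. With the pin standing there, drop one bolt fully home in the remaining hole; then draw the pin, drop the other bolt fully home in its place, and leave the pin standing fully down in any hole of the wooden block. Leave the first bolt down in its hole, do not lift or tip the foot off the riser, and do not disturb the bottle, the book or the mug.

Things in the scene. Friction and masses are not known exactly. Their poses are not given: they have to be found in the camera images.
- riser: wooden display riser, fixed: square board 200 x 200 mm, 22 mm thick, top 105 mm above the table, on two cheeks along its y sides, open below. Three 19 mm through holes, 72 mm from its centre. Origin: table level under the board's centre; hole a lies on its +x axis, b and c at +120 and -120 degrees (124.7 mm from hole to hole). Any yaw
- riser_a (a point): centre of riser hole a at the board's top face: the hole that already holds bolt0 (the pivot)
- riser_b (a point): centre of riser hole b at the board's top face
- riser_c (a point): centre of riser hole c at the board's top face
- foot: cast metal three-arm foot, 12 mm thick, 0.6 kg, lying loose on the riser: arms 24 mm wide end in 42 mm round eyes with 19 mm holes, 72 mm from the centre of a domed hub (68 mm wide, top 36 mm wide and 54 mm up). Origin: underside, on hole a's axis; hub 72 mm along -x. In line at the riser's yaw; starts swung 0.17 to 0.52 rad counter-clockwise from above about hole a. Stays where left
- foot_a (a point): centre of the foot's hole a at its upper face (bolt0 passes through it)
- foot_b (a point): centre of the foot's hole b at its upper face, belongs over riser_b (12 mm above it)
- foot_c (a point): centre of the foot's hole c at its upper face, belongs over riser_c (12 mm above it)
- bolt0: bolt already fully home through foot and riser in hole a, like bolt1; it has about 3 mm of play, so the foot turns about it and can also shift a little. Origin: underside of its head, on its axis; z up along the axis
- bolt1: M16 cap screw, 0.13 kg: dark round head 24 mm wide, 16 mm high; shank 16 mm thick, 60 mm long, its last 10 mm tapering to 7 mm. Origin: underside of the head, on the axis; z up through the head. Starts standing in the wooden block, head on its top. Home: head down on the foot (origin 12 mm above the riser's top)
- bolt2: a bolt just like bolt1; either may go in either hole
- pin: steel drift pin, 0.25 kg: red round grip 24 mm wide, 55 mm high; below its flat shoulder a 16.8 mm shank 36 mm long, then a 54 mm taper to an 8 mm point. Origin: at the shoulder, on the axis; z up through the grip. Starts standing in the wooden block, shoulder on its top. Home: shoulder down on the foot
- pin_tip (a point): the pin's point, 90 mm below its origin
- rack: light wooden block, fixed, 190 mm (its x) by 66 mm (its y), 100 mm high, with three 19 mm holes 94 mm deep in a row along its x, 60 mm apart; the pin and two bolts stand in them in any order. Origin: centre of its underside, z up
- rack_0 (a point): centre of the block's first hole at the top face (60 mm along -x from the middle)
- rack_1 (a point): centre of the block's middle hole at the top face
- rack_2 (a point): centre of the block's third hole at the top face (60 mm along +x)
- flask: bystander: amber bottle, 54 mm diameter, 125 mm high, standing off the block's +x end; origin at the centre of its underside
- volume: bystander: blue closed book lying flat, 100 x 135 x 32 mm; origin at the centre of its underside
- cup: bystander: white mug, 72 mm diameter, 85 mm high, handle at its +y; origin at the centre of its underside
There are look-alikes about, which are no part of the job. There is more than one size of the foot; the job needs the smallest.

How it is judged:
On the way, in this order (a step that is already met when the one before it is completed fails the run):
1. the drift pin stands fully home through foot and riser in one of the two open holes, and is let go (((horizontal distance between pin and riser_b below 0.005 m and z of pin in the frame of riser_b between 0.009 and 0.015 m and angle between pin's own z axis and vertical below 0.08 rad and horizontal distance between foot_b and riser_b below 0.004 m) or (horizontal distance between pin and riser_c below 0.005 m and z of pin in the frame of riser_c between 0.009 and 0.015 m and angle between pin's own z axis and vertical below 0.08 rad and horizontal distance between foot_c and riser_c below 0.004 m)) and contact force between the fingers and pin below 0.3 N), for 0.2 s.
2. with the pin still home, one bolt is fully home in the remaining hole and let go ((((horizontal distance between pin and riser_b below 0.005 m and z of pin in the frame of riser_b between 0.009 and 0.015 m and angle between pin's own z axis and vertical below 0.08 rad and horizontal distance between foot_b and riser_b below 0.004 m) and (((horizontal distance between bolt1 and riser_c below 0.005 m and z of bolt1 in the frame of riser_c between 0.009 and 0.015 m and angle between bolt1's own z axis and vertical below 0.08 rad and horizontal distance between foot_c and riser_c below 0.004 m) and contact force between the fingers and bolt1 below 0.3 N) or ((horizontal distance between bolt2 and riser_c below 0.005 m and z of bolt2 in the frame of riser_c between 0.009 and 0.015 m and angle between bolt2's own z axis and vertical below 0.08 rad and horizontal distance between foot_c and riser_c below 0.004 m) and contact force between the fingers and bolt2 below 0.3 N))) or ((horizontal distance between pin and riser_c below 0.005 m and z of pin in the frame of riser_c between 0.009 and 0.015 m and angle between pin's own z axis and vertical below 0.08 rad and horizontal distance between foot_c and riser_c below 0.004 m) and (((horizontal distance between bolt1 and riser_b below 0.005 m and z of bolt1 in the frame of riser_b between 0.009 and 0.015 m and angle between bolt1's own z axis and vertical below 0.08 rad and horizontal distance between foot_b and riser_b below 0.004 m) and contact force between the fingers and bolt1 below 0.3 N) or ((horizontal distance between bolt2 and riser_b below 0.005 m and z of bolt2 in the frame of riser_b between 0.009 and 0.015 m and angle between bolt2's own z axis and vertical below 0.08 rad and horizontal distance between foot_b and riser_b below 0.004 m) and contact force between the fingers and bolt2 below 0.3 N))))), for 0.2 s.
At the end, for the whole second after the job is handed in: All three bolts home (within 3 mm of depth, 5 mm of the axis, 0.08 rad of upright), foot flat (0.03 rad) with its holes within 4 mm of the riser's, drift pin standing down in a hole of the block (4 mm in height, 5 mm sideways, 0.08 rad), all released and at rest (horizontal distance between bolt0 and riser_a below 0.005 m and z of bolt0 in the frame of riser_a between 0.009 and 0.015 m and angle between bolt0's own z axis and vertical below 0.08 rad and horizontal distance between foot_a and riser_a below 0.004 m and (((horizontal distance between bolt1 and riser_b below 0.005 m and z of bolt1 in the frame of riser_b between 0.009 and 0.015 m and angle between bolt1's own z axis and vertical below 0.08 rad and horizontal distance between foot_b and riser_b below 0.004 m) and (horizontal distance between bolt2 and riser_c below 0.005 m and z of bolt2 in the frame of riser_c between 0.009 and 0.015 m and angle between bolt2's own z axis and vertical below 0.08 rad and horizontal distance between foot_c and riser_c below 0.004 m)) or ((horizontal distance between bolt1 and riser_c below 0.005 m and z of bolt1 in the frame of riser_c between 0.009 and 0.015 m and angle between bolt1's own z axis and vertical below 0.08 rad and horizontal distance between foot_c and riser_c below 0.004 m) and (horizontal distance between bolt2 and riser_b below 0.005 m and z of bolt2 in the frame of riser_b between 0.009 and 0.015 m and angle between bolt2's own z axis and vertical below 0.08 rad and horizontal distance between foot_b and riser_b below 0.004 m))) and ((horizontal distance between pin and rack_0 below 0.005 m and z of pin in the frame of rack_0 below 0.004 m and angle between pin's own z axis and vertical below 0.08 rad) or (horizontal distance between pin and rack_1 below 0.005 m and z of pin in the frame of rack_1 below 0.004 m and angle between pin's own z axis and vertical below 0.08 rad) or (horizontal distance between pin and rack_2 below 0.005 m and z of pin in the frame of rack_2 below 0.004 m and angle between pin's own z axis and vertical below 0.08 rad)) and angle between foot's own z axis and vertical below 0.03 rad and linear speed of each of foot, pin, bolt1, bolt2, bolt0 below 0.02 m/s); the robot touches nothing.
It fails at once if the foot is lifted more than 12 mm or tipped more than 0.12 rad off the riser (z of foot in the frame of riser above 0.117 m or angle between foot's own z axis and vertical above 0.12 rad).
It fails at once if the bolt already fitted is drawn up by more than 20 mm (z of bolt0 in the frame of riser_a above 0.032 m).
It fails at once if the amber bottle is moved more than 20 mm or tipped (distance of flask from where it was at the start of the episode above 0.02 m or angle between flask's own z axis and vertical above 0.3 rad).
It fails at once if the blue book is moved more than 20 mm or tipped (distance of volume from where it was at the start of the episode above 0.02 m or angle between volume's own z axis and vertical above 0.3 rad).
It fails at once if the white mug is moved more than 20 mm or tipped (distance of cup from where it was at the start of the episode above 0.02 m or angle between cup's own z axis and vertical above 0.3 rad).
It also fails if it takes over 72 s, if anything falls off the work surface, if the arm or the gripper's body presses on something with over 40 N, if the wrist force passes 120 N, or if a joint passes its speed limit or range.

## Robot

A 7-joint arm with a two-finger parallel gripper is mounted at the origin on the work surface. World frame = base frame: x ahead of the robot, y to its left, z up, the work surface at z = 0. Lengths are in m, angles in rad, forces in N, time in s.
With the tool pointing down it reaches from about 0.425 to 1.025 m from the base axis. Payload 9.4 kg.
Tool frame: the origin (TCP) lies between the finger pads; the fingertips stand 14 mm ahead of it and the grasp point (between the pads) lies 5 mm behind it (r.tip_extent is the distance from the TCP to the fingertips, in m); z points along the fingers, x is the direction in which the jaws open and shut, and the axes are right-handed (so a half turn about z gives the same grasp; the last joint's range is limited). The gripper opens to 85 mm and grips with 20 to 120 N. Pads are 22 mm wide; open, the fingers measure 114 mm over their backs; the gripper's body (76 mm by 85 mm) begins 54 mm behind the grasp point. The pads swing forward as they close: fully open they stand 13 mm farther back than shut.
Start: joints at [1.044, 0.599, -0.003, 1.599, 0.002, 0.943, -0.08], TCP at [0.315, -0.653, 0.245] pointing down, gripper open.
Joint ranges: [-2.57, 2.57], [-0.35, 1.97], [-1.29, 1.29], [0.11, 2.56], [-1.05, 4.19], [0.11, 1.86], [-2.63, 2.63]. Speed limits (rad/s): [2.22, 2.22, 3.01, 3.01, 3.14, 3.14, 3.14].

## Interface

Orientations are given as a rotation vector (axis times angle).
In Python, from bench import r gives the robot as it stands.
- The arm moves only by the tool send_rows, never from a script. Its argument "increments" is a list of rows, each a list of 2 entries, a list of its own where there are three numbers: the shift along the tool's x, y, z in cm, then the turn about the tool's z in rad. A call has 1 to 12 rows; each row shifts and turns the pose as measured when the row begins, along the tool's axes as they then stand; what a row does not reach is not made up. A row lasts 1/12 s, in which the tool goes at most 41.7 mm and 7.16 degrees, less where a joint would pass 70% of its speed; a pose out of reach is approached as far as the arm can. A call with a gripper value outside its range is refused whole. "fingers" is the opening, from -1 (shut) to 1 (fully open), set as the call begins (left out, the last holds). The fingers move at their own pace and stop on an object; "newtons" is the grip in N (left out, the last holds). Time passes only in rows, so rows that do not move let the fingers close. It gives the time, the measured TCP pose, the force and the opening at its end, in the units of the state.
- r.get_state(): the state, without advancing time (a new reading comes with each control period).
- r.camera(name): name is "scene" or "top" or "wrist"; returns the picture (384x512x3 uint8, red, green, blue); there is no depth.
- r.calibration(name): a dict with "intrinsics" (3x3 intrinsics, pixels), "k1" (the pictures are not rectified: a ray, as slopes to the right and down, at radius r is drawn at 1 + k1 r^2 times it, then the intrinsics apply), "view" (4x4, takes a point from world to camera coordinates). Camera axes: x right, y up, looking along -z (the intrinsics and any distortion apply to the point x, -y, -z); pixel columns grow to the right and rows downward; lengths in m; the calibration is good to about 2 mm. A picture is of the moment at which its call begins: read the wrist's pose just before it. calibration takes no time and is no camera call; for the wrist camera it gives the pose at the moment of the call.
- r.job_done(): hands the job in, once; it reports no verdict.
The state is a dict: "time": time; "joint_pos": joint angles; "qd": joint speeds; "joint_efforts": joint torques, N m; "eef_pos": TCP position; "orientation": TCP orientation; "ft_force": force on the tool from outside, world axes, zero at the start; "wrist_torque": the same for the moment, N m; "opening": finger opening in m.
Only numpy, scipy, OpenCV 4.12 (cv2) and the standard library are available. Lean on these libraries where they do the work, as an engineer would, in place of code of your own. Each camera call takes 0.05 s, during which the arm holds its last target. There are 200 camera calls.

## Working session

There is one attempt and no reset: what is moved stays moved. The work goes in short steps, Python scripts to look and compute and a tool call to move; the robot and the scene stay as the last step left them, time stands still between calls to the robot, and variables do not carry over. Pictures are saved under pics/ and viewed, about 8 in all and at most 12, crops included, and the job is handed in when it is done.

Besides the shell and the picture viewer there is one more tool, called after "Call:" by a JSON object that holds its "name" and its "arguments". send_rows: Moves the arm, as the interface text tells. Its arguments: {"type":"object","properties":{"increments":{"type":"array"},"fingers":{"type":"number"},"newtons":{"type":"number"}},"required":["increments"]}

```bash
mkdir -p pics; python3 - <<'E'
from bench import r
import cv2,numpy as np
for n in("scene","top"):
    im=r.camera(n); cv2.imwrite(f"pics/{n}0.png",im[:,:,::-1])
    c=r.calibration(n);print(n,c["intrinsics"].tolist() if hasattr(c["intrinsics"],'tolist') else c["intrinsics"],c["k1"],np.round(c["view"],3).tolist())
s=r.get_state();print(s)
a=cv2.imread("pics/top0.png");cv2.imwrite("pics/top0b.png",cv2.resize(a,(800,600),interpolation=cv2.INTER_CUBIC))
a=cv2.imread("pics/scene0.png");cv2.imwrite("pics/scene0b.png",cv2.resize(a,(800,600),interpolation=cv2.INTER_CUBIC))
E
```

```text
scene [[372.12043781397966, 0.0, 256.6552853838526], [0.0, 372.12043781397966, 188.21913926295045], [0.0, 0.0, 1.0]] -0.0838393861117381 [[0.671, 0.741, 0.007, -0.44], [-0.509, 0.453, 0.732, 0.119], [0.539, -0.495, 0.681, -1.378], [0.0, 0.0, 0.0, 1.0]]
top [[430.07183925811466, 0.0, 253.43012962089006], [0.0, 430.07183925811466, 188.88842775452994], [0.0, 0.0, 1.0]] -0.13701851000697005 [[-0.023, -1.0, -0.01, 0.142], [0.997, -0.024, 0.075, -0.532], [-0.075, -0.008, 0.997, -1.399], [0.0, 0.0, 0.0, 1.0]]
{'time': 0.1, 'joint_pos': array([ 1.04431321,  0.60006777, -0.00255211,  1.60006551,  0.00182007,
        0.94290789, -0.07976385]), 'qd': array([ 0.00076168, -0.00235861,  0.0004013 , -0.0014461 ,  0.002194  ,
       -0.00036377,  0.00044617]), 'joint_efforts': array([ 4.49974090e-03, -7.77990603e+01,  1.56963799e+00, -2.58626568e+01,
        1.26315822e-02,  5.47747462e-03, -6.30327236e-05]), 'eef_pos': array([ 0.31501828, -0.65252501,  0.24448124]), 'orientation': array([-2.66043533e+00,  1.66962605e+00,  2.03583493e-03]), 'ft_force': array([-0.85966477, -0.29574921, -0.26071419]), 'wrist_torque': array([0.02403182, 0.01514817, 0.01571371]), 'opening': 0.085276890278501}
```

View pics/top0b.png

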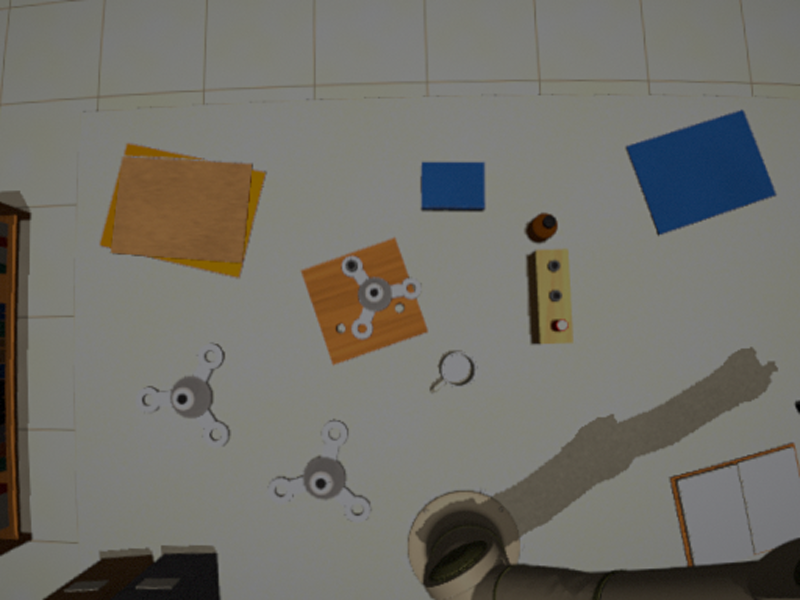

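View pics/scene0b.png

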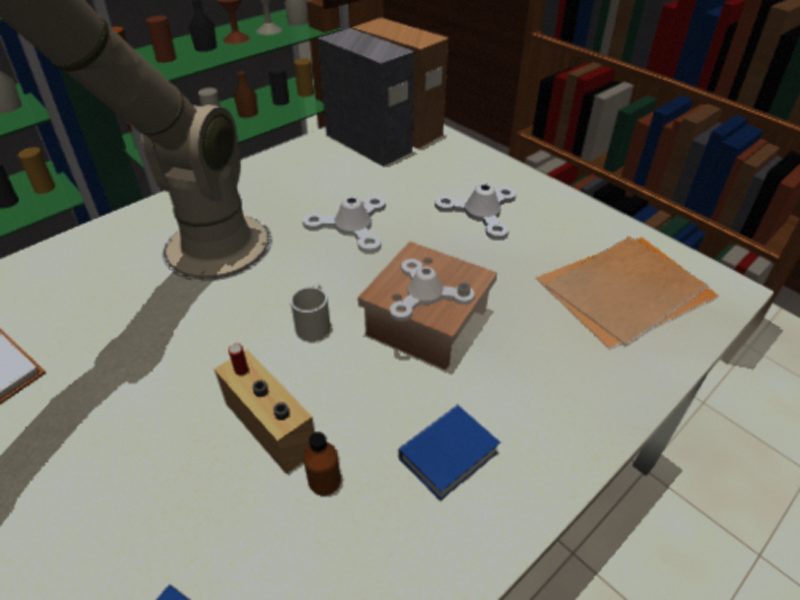

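Top picture: the foot on the riser has hub (374,292), bolt0 (351,266) and eyes (411,288) and (361,328). The riser holes show at (340,328) and (399,308). The rack is at (553,295), with the pin at the near end (560,325) and bolts at (554,296) and (553,266). Next I'll enlarge the riser and rack.

```bash
cat > h.py <<'E'
from bench import r
import cv2,numpy as np
def px2w(c,uv,z):
    K=np.array(c["intrinsics"]);V=np.array(c["view"])
    d=np.array([(uv[0]-K[0,2])/K[0,0],(uv[1]-K[1,2])/K[1,1]]);rd=np.hypot(*d);rr=rd
    for _ in range(30): rr=rd/(1+c["k1"]*rr*rr)
    s=d*(rr/rd if rd>0 else 1)
    ray=V[:3,:3].T@np.array([s[0],-s[1],-1.]);o=-V[:3,:3].T@V[:3,3]
    return (o+ray*(z-o[2])/ray[2])
def w2px(c,p):
    K=np.array(c["intrinsics"]);V=np.array(c["view"])
    q=V[:3,:3]@np.array(p)+V[:3,3];s=np.array([q[0],-q[1]])/-q[2]
    s=s*(1+c["k1"]*(s@s));return s*[K[0,0],K[1,1]]+[K[0,2],K[1,2]]
def tool():
    s=r.get_state();R=cv2.Rodrigues(np.array(s["orientation"]))[0];return np.array(s["eef_pos"]),R
def go(p,yaw=None):
    """increment (cm) along tool axes to reach world point p with TCP; total turn about tool z to have tool x at world yaw"""
    t,R=tool();d=R.T@(np.array(p)-t)*100
    y0=np.arctan2(R[1,0],R[0,0]);print("d tool cm",np.round(d,2),"yaw now",round(y0,3),end=" ")
    if yaw is not None:
        e=(y0-yaw+np.pi/2)%np.pi-np.pi/2;print("turn",round(e,3),end="")
    print()
E
python3 - <<'E'
from h import *
c=r.calibration("top");f=512/800
for n,u,z in[("bolt0",(351,266),.133),("fb",(411,288),.117),("fc",(361,328),.117),("r1",(340,328),.105),("r2",(399,308),.105),
 ("pin",(561,325),.155),("b1",(554,296),.116),("b2",(553,266),.116),("rackTL",(537,250),.1),("rackTR",(568,250),.1),("rackBL",(539,343),.1),("rackBR",(573,343),.1),
 ("brdTL",(302,271),.105),("brdTR",(395,238),.105),("brdBR",(427,331),.105),("brdBL",(333,363),.105),("cup",(456,368),.085),("flask",(543,226),.12),("vol",(453,185),.032)]:
    print(n,np.round(px2w(c,np.array(u)*f,z),4))
a=cv2.imread("pics/top0.png")
m=cv2.resize(a[145:240,185:375],(800,400),interpolation=cv2.INTER_CUBIC)
cv2.imwrite("pics/crop1.png",cv2.convertScaleAbs(m,alpha=1.5))
E
```

```text
bolt0 [0.5862 0.2153 0.133 ]
fb [0.5416 0.0989 0.117 ]
fc [0.4651 0.199  0.117 ]
r1 [0.4664 0.2414 0.105 ]
r2 [0.5034 0.1235 0.105 ]
pin [ 0.4604 -0.1866  0.155 ]
b1 [ 0.5191 -0.184   0.116 ]
b2 [ 0.5789 -0.1846  0.116 ]
rackTL [ 0.6139 -0.157   0.1   ]
rackTR [ 0.6126 -0.2204  0.1   ]
rackBL [ 0.4271 -0.1538  0.1   ]
rackBR [ 0.4251 -0.2226  0.1   ]
brdTL [0.582  0.3158 0.105 ]
brdTR [0.6438 0.1282 0.105 ]
brdBR [0.4565 0.0692 0.105 ]
brdBL [0.3974 0.2566 0.105 ]
cup [0.3814 0.0122 0.085 ]
flask [ 0.6591 -0.1671  0.12  ]
vol [0.7669 0.0027 0.032 ]
```

View pics/crop1.png

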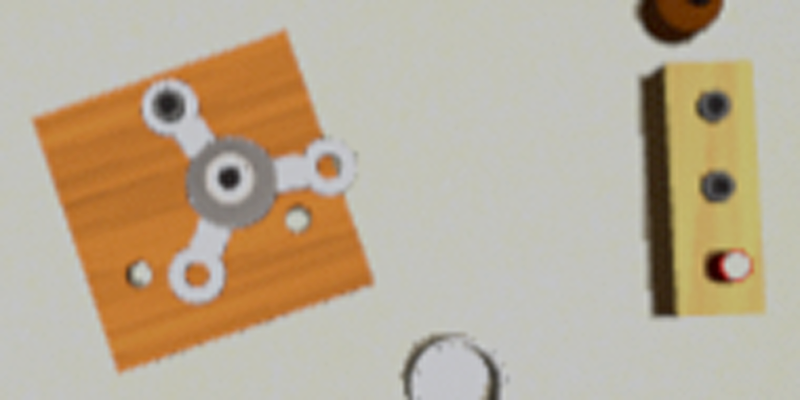

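Foot on riser = pixel (374,292), which lies on the wooden riser with one bolt through it. The bigger look-alikes at (190,398) and (323,477) lie on the table. The crop confirms it, and the measured spacing (about 124 mm between riser holes) and yaw (about 17°) match. The swing is about 0.34 rad. Setting out.

```bash
python3 - <<'E'
from h import *
print(r.tip_extent); go((.50,-.15,.30),np.pi/2); t,R=tool(); print(np.round(R,3)); 
V=np.array(r.calibration("wrist")["view"]);print(np.round(R.T@(-V[:3,:3].T@V[:3,3]-t),3),np.round(R.T@V[:3,:3].T,2))
E
```

```text
0.014
d tool cm [-37.22 -38.51  -5.5 ] yaw now -1.121 turn 0.45
[[ 0.435 -0.9   -0.001]
 [-0.9   -0.435  0.001]
 [-0.001  0.    -1.   ]]
[-0.    -0.073 -0.128] [[ 1.    0.    0.  ]
 [ 0.   -0.96 -0.29]
 [ 0.    0.29 -0.96]]
```

Call:
{"name": "send_rows", "arguments": {"increments": [[[-2.86,-2.96,-0.42],0],[[-2.86,-2.96,-0.42],0],[[-2.86,-2.96,-0.42],0],[[-2.86,-2.96,-0.42],0],[[-2.86,-2.96,-0.42],0],[[-2.86,-2.96,-0.42],0],[[-2.86,-2.96,-0.42],0],[[-2.86,-2.96,-0.42],0],[[-2.86,-2.96,-0.42],0],[[-2.86,-2.96,-0.42],0],[[-2.86,-2.96,-0.42],0],[[-2.86,-2.96,-0.42],0]], "fingers": 0.5}}

```text
time: 1.1
eef_pos: [0.4816, -0.1901, 0.2888]
orientation: [2.644, -1.69, -0.015]
ft_force: [0.6, -0.9, 0.3]
opening: 0.0639
```

```bash
python3 - <<'E'
from h import *
print(r.get_state()['opening'],tool()[0]); go((.465,.199,.28),np.pi/2)
E
```

```text
0.06390388725146771 [ 0.48160641 -0.19005246  0.28877054]
d tool cm [-36.   -14.83   0.99] yaw now -1.138 turn 0.433
```

Call:
{"name": "send_rows", "arguments": {"increments": [[[-3.7,-1.5,0.1],0],[[-3.7,-1.5,0.1],0],[[-3.7,-1.5,0.1],0],[[-3.7,-1.5,0.1],0],[[-3.7,-1.5,0.1],0],[[-3.7,-1.5,0.1],0],[[-3.7,-1.5,0.1],0],[[-3.7,-1.5,0.1],0],[[0,0,0],0.11],[[0,0,0],0.11],[[0,0,0],0.11],[[0,0,0],0.11]]}}

```text
time: 2.1
eef_pos: [0.4634, 0.1549, 0.2813]
orientation: [2.216, -2.225, -0.015]
ft_force: [-0.1, -0.8, -0.6]
opening: 0.0646
```

```bash
python3 - <<'E'
from h import *
c=r.calibration("wrist");im=r.camera("wrist");cv2.imwrite("pics/w1.png",cv2.resize(im[:,:,::-1],(800,600),interpolation=cv2.INTER_CUBIC))
import pickle;pickle.dump(c,open("c1.pkl","wb"))
print(tool()[0]); go((.465,.199,.24),np.pi/2)
for p in [(.5862,.2153,.133),(.4651,.199,.117),(.5416,.0989,.117),(.4664,.2414,.105),(.5034,.1235,.105)]: print(np.round(w2px(c,p)*800/512))
E
```

```text
[0.46333524 0.15497941 0.28123581]
d tool cm [-4.38 -0.15  4.15] yaw now -1.583 turn -0.012
[302.  82.]
[341. 269.]
[485. 158.]
[287. 264.]
[445. 213.]
```

View pics/w1.png

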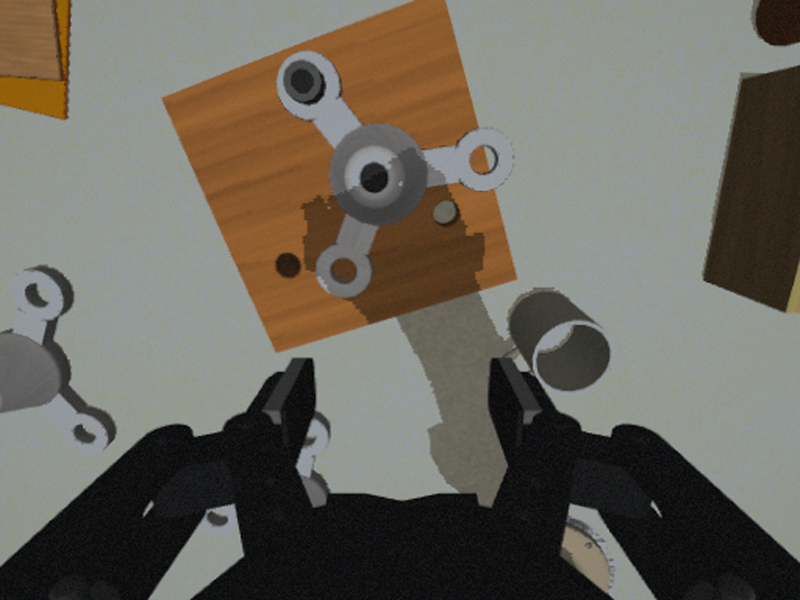

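Wrist picture: bolt0 head at (304,80), foot eyes at (343,270) and (485,158), riser holes b (288,265) and c (446,212). All lie within 2 px of the predictions.

```bash
python3 - <<'E'
from h import *
import pickle
c=pickle.load(open("c1.pkl","rb"))
P={n:px2w(c,np.array(u)*.64,z)[:2] for n,u,z in [("a",(304,80),.133),("fb",(343.5,270),.117),("fc",(484.5,158.5),.117),("rb",(288,265),.105),("rc",(446,212),.105)]}
for k in P: print(k,np.round(P[k],4))
th=[.2967]
b,cc=P["rb"],P["rc"]; d=b-cc; print("len",np.hypot(*d)); ctr=(b+cc)/2; n=np.array([d[1],-d[0]])/np.hypot(*d); a=ctr+n*.108; print("riser a",a,"yaw",np.arctan2(n[1],n[0]),"centre",ctr+n*.036)
go((*P["fb"],.20),np.pi/2)
E
```

```text
a [0.587  0.2138]
fb [0.4645 0.1974]
fc [0.5412 0.0995]
rb [0.4655 0.241 ]
rc [0.5045 0.1231]
len 0.12413204761258884
riser a [0.58756007 0.21592457] yaw 0.3188607897850144 centre [0.51918936 0.19335365]
d tool cm [-4.2  -0.13  8.15] yaw now -1.583 turn -0.012
```

Call:
{"name": "send_rows", "arguments": {"increments": [[[-2.1,-0.06,0],0],[[-2.1,-0.06,1.5],0],[[0,0,3.0],0],[[0,0,3.0],0],[[0,0,3.0],0],[[0,0,3.0],0],[[0,0,0],0],[[0,0,0],0]]}}

```text
time: 2.82
eef_pos: [0.4657, 0.2004, 0.1432]
orientation: [-2.227, 2.212, 0.013]
ft_force: [-0.2, 0.6, 0.9]
opening: 0.0639
```

```bash
python3 - <<'E'
from h import *
print(tool()[0]); go((.4645,.1974,.119),np.pi/2)
E
```

```text
[0.46565083 0.20042835 0.1431767 ]
d tool cm [0.32 0.11 2.42] yaw now -1.564 turn 0.007
```

Call:
{"name": "send_rows", "arguments": {"increments": [[[0.3,0.1,1.2],0],[[0,0,1.1],0],[[0,0,0],0]]}}

```text
time: 3.07
eef_pos: [0.4661, 0.1979, 0.1227]
orientation: [-2.228, 2.206, 0.012]
ft_force: [0.4, 0.0, 0.7]
opening: 0.0641
```

Call:
{"name": "send_rows", "arguments": {"increments": [[[0,0,0],0],[[0,0,0],0],[[0,0,0],0],[[0,0,0],0],[[0,0,0],0]], "fingers": -0.1, "newtons": 30}}

```text
time: 3.48
eef_pos: [0.4671, 0.1982, 0.1263]
orientation: [-2.226, 2.204, 0.01]
ft_force: [-1.3, -0.8, -3.3]
opening: 0.0396
```

```bash
python3 - <<'E'
from h import *
print(tool()[0],r.get_state()['ft_force'],r.get_state()['opening']); go((.4655,.2410,.119),.318+np.pi/2)
E
```

```text
[0.46712009 0.19823979 0.12634895] [-1.32151235 -0.81568719 -3.25684691] 0.03958187452487473
d tool cm [-4.27  0.12  0.78] yaw now -1.561 turn -0.308
```

Call:
{"name": "send_rows", "arguments": {"increments": [[[0,0.2,0],0],[[0,0.1,0.6],0],[[0,0,0.4],0],[[0,0,0],0]], "fingers": 0.35}}

```text
time: 3.82
eef_pos: [0.4649, 0.1989, 0.1167]
orientation: [-2.224, 2.201, 0.008]
ft_force: [-0.7, -0.0, 0.0]
opening: 0.0578
```

Call:
{"name": "send_rows", "arguments": {"increments": [[[0,0,0],0],[[0,0,0],0],[[0,0,0],0],[[0,0,0],0]], "fingers": -0.4}}

```text
time: 4.15
eef_pos: [0.4652, 0.1938, 0.1182]
orientation: [-2.225, 2.208, 0.002]
ft_force: [-0.6, 1.2, -4.3]
opening: 0.0401
```

Call:
{"name": "send_rows", "arguments": {"increments": [[[-0.5,0.05,0],0.034],[[-0.5,0.05,0],0.034],[[-0.5,0.05,0],0.034],[[-0.5,0.05,0],0.034],[[-0.5,0.07,0],0.034],[[-0.5,0.07,0],0.034],[[-0.5,0.09,0],0.034],[[-0.5,0.09,0],0.034],[[0,0,0],0.034]]}}

```text
time: 4.9
eef_pos: [0.464, 0.2308, 0.1177]
orientation: [-1.851, 2.538, -0.002]
ft_force: [-0.6, 4.5, 0.5]
opening: 0.0401
```

```bash
python3 - <<'E'
from h import *
s=r.get_state();print(tool()[0],s['ft_force'],s['opening']); go((.4655,.2410,.118),.318+np.pi/2)
im=r.camera("top");cv2.imwrite("pics/t2.png",cv2.resize(cv2.convertScaleAbs(im[135:245,185:335,::-1],alpha=1.5),(750,550),interpolation=cv2.INTER_CUBIC))
E
```

```text
[0.46396917 0.23075439 0.11768796] [-0.55371978  4.48473254  0.5386921 ] 0.04008738867424199
d tool cm [-1.02  0.17 -0.03] yaw now -1.881 turn -0.629
```

View pics/t2.png

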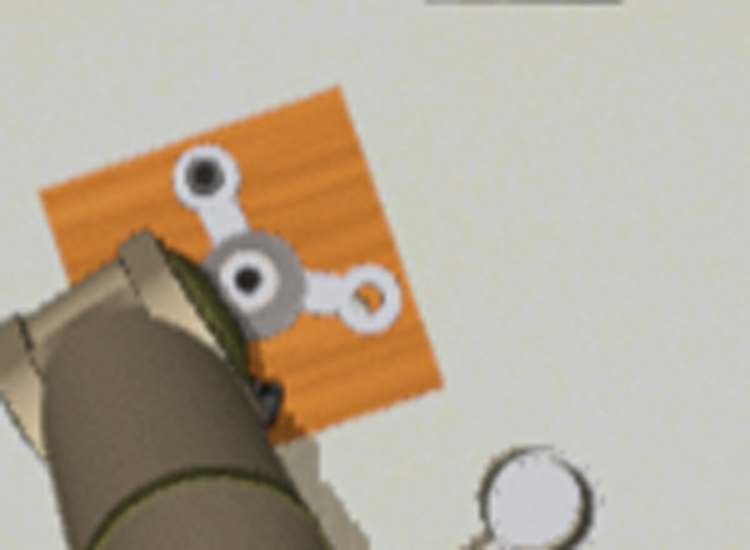

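The top crop shows eye c at (369,297) with the riser hole peeking out lower left. About 10 mm remain.

Call:
{"name": "send_rows", "arguments": {"increments": [[[-0.4,0.05,0],0],[[-0.4,0.05,0],0],[[-0.25,0,0],0],[[0,0,0],0]]}}

```text
time: 5.28
eef_pos: [0.4643, 0.2336, 0.1179]
orientation: [1.834, -2.538, 0.008]
ft_force: [0.6, 2.6, -0.9]
opening: 0.0401
```

```bash
python3 - <<'E'
from h import *
s=r.get_state();print(tool()[0],s['ft_force'],s['opening']); go((.4655,.2410,.118))
c=r.calibration("top")
im=r.camera("top")
p=w2px(c,(.5045,.1231,.105));q=w2px(c,(.5045,.1231,.117));print(p,q)
x,y=int(p[0]),int(p[1])
cv2.imwrite("pics/t3.png",cv2.resize(cv2.convertScaleAbs(im[y-20:y+20,x-20:x+20,::-1],alpha=1.5),(600,600),interpolation=cv2.INTER_CUBIC));print(x-20,y-20)
E
```

```text
[0.4642844  0.23363765 0.11794984] [ 0.62829945  2.5619526  -0.93571381] 0.04013549771136196
d tool cm [-0.74  0.12 -0.01] yaw now -1.89 
[255.48464166 196.75769497] [255.46348173 196.53604387]
235 176
```

View pics/t3.png

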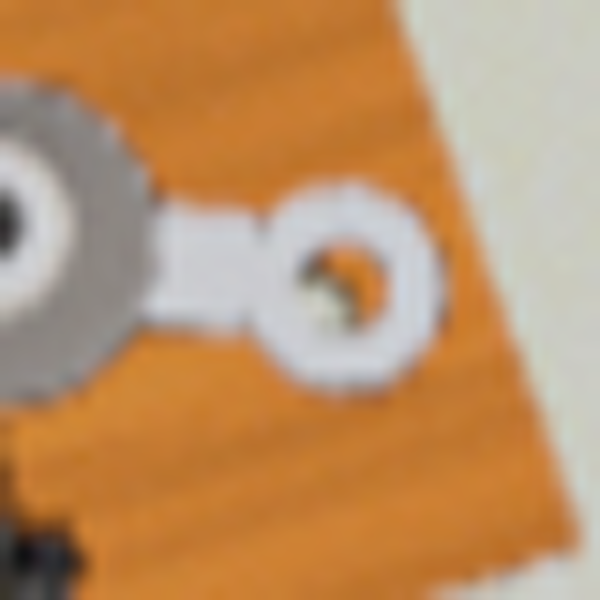

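Eye c at crop (346,287) still shows about 8 mm of swing, which agrees with the tool (7.4 mm). I'll use larger rows against the friction.

Call:
{"name": "send_rows", "arguments": {"increments": [[[-0.8,0.1,0],0],[[-0.8,0.1,0],0]]}}

```text
time: 5.5
eef_pos: [0.4655, 0.242, 0.118]
orientation: [1.818, -2.536, 0.014]
ft_force: [-5.0, -15.5, 22.6]
opening: 0.0401
```

```bash
python3 - <<'E'
from h import *
s=r.get_state();print(tool()[0],s['ft_force'],s['opening']); go((.4655,.2410,.118))
E
```

```text
[0.46546094 0.24198286 0.11796027] [ -5.01195903 -15.45258793  22.60148104] 0.04008916068392925
d tool cm [ 0.09 -0.04 -0.  ] yaw now -1.898
```

Call:
{"name": "send_rows", "arguments": {"increments": [[[0,0,0],0],[[0,0,0],0],[[0,0,0],0]], "fingers": 0.4}}

```text
time: 5.75
eef_pos: [0.4656, 0.2416, 0.1177]
orientation: [1.817, -2.536, 0.014]
ft_force: [0.5, 0.5, 0.4]
opening: 0.0593
```

Call:
{"name": "send_rows", "arguments": {"increments": [[[0,0,-1.0],0],[[0,0,-3.0],0],[[0,0,-4.0],0],[[0,0,-4.0],0],[[0,0,-4.0],0],[[0,-2,0],0],[[0,-3,0],0],[[0,0,0],0],[[0,0,0],0]]}}

```text
time: 6.5
eef_pos: [0.5159, 0.2313, 0.2908]
orientation: [1.828, -2.533, 0.012]
ft_force: [-0.6, 0.7, -1.0]
opening: 0.0599
```

```bash
python3 - <<'E'
from h import *
import pickle
c=r.calibration("wrist");im=r.camera("wrist")
pickle.dump(c,open("c2.pkl","wb"));print(tool()[0])
P=[w2px(c,p) for p in [(.4655,.241,.105),(.5045,.1231,.105),(.587,.2145,.133)]];print(P)
cv2.imwrite("pics/w2raw.png",im[:,:,::-1])
T=[]
for p in P[:2]:
    x,y=(np.array(p).round().astype(int)-25); T.append(cv2.resize(cv2.convertScaleAbs(im[y:y+50,x:x+50,::-1],alpha=1.3),(400,400),interpolation=cv2.INTER_CUBIC));print(x,y)
cv2.imwrite("pics/w2.png",np.hstack(T)); go((.461,-.186,.28),np.pi/2)
E
```

```text
[0.51630018 0.23098662 0.29081089]
[array([258.75739669, 209.05728013]), array([342.11853293, 150.60193905]), array([246.95068204, 107.40239368])]
234 184
317 126
d tool cm [41.29 -7.9   1.84] yaw now -1.892 turn -0.321
```

View pics/w2.png

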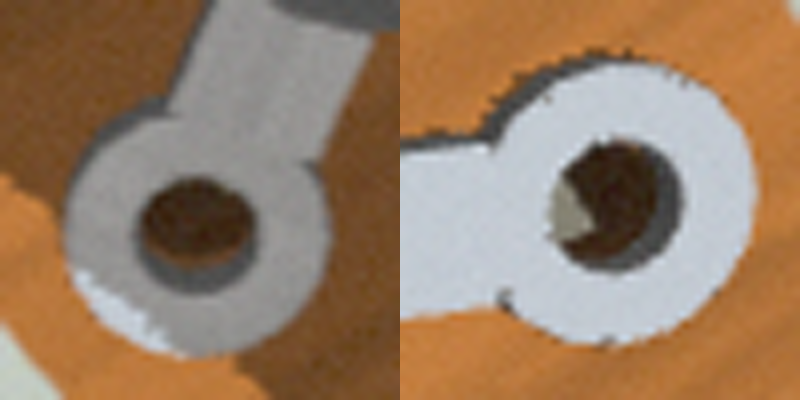

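Both holes now overlap the riser's. Foot b's rim is at (197,236) and c's at (617,206) in the crops, with no orange board showing through except thin parallax slivers.

```bash
python3 - <<'E'
from h import *
import pickle
c=pickle.load(open("c2.pkl","rb"))
print(px2w(c,(258.6,213.5),.117),px2w(c,(344.1,151.75),.117))
E
```

```text
[0.46465921 0.24181335 0.117     ] [0.50562811 0.12452475 0.117     ]
```

Call:
{"name": "send_rows", "arguments": {"increments": [[[4.05,-0.75,0],0],[[4.05,-0.75,0],0],[[4.05,-0.75,0],0],[[4.05,-0.75,0],0],[[4.05,-0.75,0],0],[[4.05,-0.75,0],0],[[4.05,-0.75,0],0],[[4.05,-0.75,0],0],[[4.05,-0.75,0],0],[[0,0,0],-0.11],[[0,0,0],-0.11],[[0,0,0],-0.1]], "fingers": 0}}

```text
time: 7.55
eef_pos: [0.4579, -0.141, 0.2945]
orientation: [2.228, -2.184, -0.003]
ft_force: [-0.2, -0.1, -0.5]
opening: 0.0427
```

```bash
python3 - <<'E'
from h import *
import pickle
c=r.calibration("wrist");im=r.camera("wrist")
pickle.dump(c,open("c3.pkl","wb"));print(tool()[0],r.get_state()["opening"])
for p in [(.4604,-.1866,.155),(.5191,-.184,.116),(.5789,-.1846,.116)]: print(w2px(c,p)*800/512)
cv2.imwrite("pics/w3.png",cv2.resize(im[:,:,::-1],(800,600),interpolation=cv2.INTER_CUBIC)); go((.461,-.186,.24),np.pi/2)
E
```

```text
[ 0.45787752 -0.1405408   0.29448793] 0.0425877350079941
[466.5095861  276.18129514]
[459.43757912 182.30569383]
[465.62711707  91.01821997]
d tool cm [ 4.48 -0.28  5.51] yaw now -1.543 turn 0.028
```

View pics/w3.png

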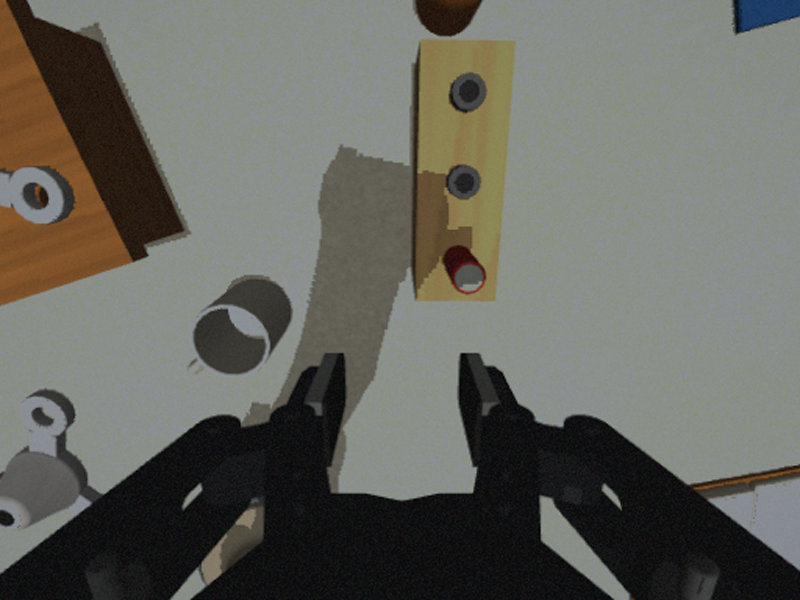

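Pin top is at (468,277), bolt heads at (464,182) and (468,92), consistent with 60 mm spacing.

```bash
python3 - <<'E'
from h import *
import pickle
c=pickle.load(open("c3.pkl","rb"))
for u,z in [((468.5,277),.155),((464,182),.116),((468,92),.116)]: print(px2w(c,np.array(u)*.64,z))
go((.4600,-.187,.132),np.pi/2)
E
```

```text
[ 0.45985527 -0.18797289  0.155     ]
[ 0.51938147 -0.18725608  0.116     ]
[ 0.57833441 -0.18624194  0.116     ]
d tool cm [ 4.43 -0.36 16.31] yaw now -1.543 turn 0.028
```

Call:
{"name": "send_rows", "arguments": {"increments": [[[2.2,-0.18,0],0.03],[[2.2,-0.18,0],0],[[0,0,2.0],0],[[0,0,3.0],0],[[0,0,0],0]]}}

```text
time: 8.02
eef_pos: [0.461, -0.1838, 0.2445]
orientation: [2.197, -2.218, -0.002]
ft_force: [-1.5, -0.2, 0.0]
opening: 0.0426
```

```bash
python3 - <<'E'
from h import *
print(tool()[0]);go((.4597,-.187,.131),np.pi/2)
E
```

```text
[ 0.46098598 -0.18382276  0.24453133]
d tool cm [ 0.17 -0.04 11.36] yaw now -1.58 turn -0.009
```

Call:
{"name": "send_rows", "arguments": {"increments": [[[0.25,0.1,3.0],0],[[0,0,3.5],0],[[0,0,3.0],0],[[0,0,1.5],0],[[0,0,0],0]]}}

```text
time: 8.43
eef_pos: [0.4608, -0.1846, 0.1349]
orientation: [2.194, -2.225, 0.0]
ft_force: [-0.9, 0.2, 0.1]
opening: 0.0428
```

```bash
python3 - <<'E'
from h import *
for i in range(3):go((.4597,-.187,.131),np.pi/2)
E
```

```text
d tool cm [0.23 0.1  0.4 ] yaw now -1.585 turn -0.014
d tool cm [0.23 0.1  0.4 ] yaw now -1.585 turn -0.014
d tool cm [0.23 0.1  0.4 ] yaw now -1.585 turn -0.014
```

Call:
{"name": "send_rows", "arguments": {"increments": [[[0.25,0.1,0.4],0],[[0,0,0],0]]}}

```text
time: 8.6
eef_pos: [0.4601, -0.1863, 0.1319]
orientation: [2.193, -2.225, -0.002]
ft_force: [0.0, 0.1, 0.1]
opening: 0.043
```

Call:
{"name": "send_rows", "arguments": {"increments": [[[0,0,0],0],[[0,0,0],0],[[0,0,0],0],[[0,0,0],0],[[0,0,0],0]], "fingers": -1, "newtons": 50}}

```text
time: 9.02
eef_pos: [0.4619, -0.1865, 0.1364]
orientation: [2.194, -2.229, 0.006]
ft_force: [-0.8, 0.3, -3.4]
opening: 0.0231
```

Call:
{"name": "send_rows", "arguments": {"increments": [[[0,0,-1.5],0],[[0,0,-3.0],0],[[0,0,-3.5],0],[[0,0,-3.5],0],[[0,0,-2.5],0],[[0,0,0],0]]}}

```text
time: 9.52
eef_pos: [0.4613, -0.1843, 0.2817]
orientation: [2.192, -2.228, -0.001]
ft_force: [1.1, -1.1, -2.3]
opening: 0.0223
```

```bash
python3 - <<'E'
from h import *
t,R=tool();print(t,R[:,2]);go((.4655,.241,.275),.318+np.pi/2)
E
```

```text
[ 0.46130112 -0.18434728  0.28170953] [-0.01207432 -0.01112345 -0.99986523]
d tool cm [-42.54   0.27   0.19] yaw now -1.587 turn -0.334
```

Call:
{"name": "send_rows", "arguments": {"increments": [[[-3.9,-0.03,-0.1],0],[[-3.9,-0.03,0],0],[[-3.9,-0.03,0],0],[[-3.9,-0.03,0],0],[[-3.9,-0.03,0],0],[[-3.9,-0.03,0],0],[[-3.9,-0.03,0],0],[[-3.9,-0.03,0],0],[[-3.9,-0.03,0],0],[[-3.0,-0.03,0],0],[[0,0,0],0],[[0,0,0],0]]}}

```text
time: 10.52
eef_pos: [0.4684, 0.2112, 0.2723]
orientation: [2.182, -2.235, 0.002]
ft_force: [-0.2, -1.1, -2.4]
opening: 0.023
```

```bash
python3 - <<'E'
from h import *
t,R=tool();print(t,R[:,2]);go((.467,.2415,.253),np.pi/2)
E
```

```text
[0.46836174 0.21123725 0.27225071] [-0.01145474 -0.01334957 -0.99984528]
d tool cm [-3.05  0.19  1.89] yaw now -1.595 turn -0.024
```

Call:
{"name": "send_rows", "arguments": {"increments": [[[-1.6,0.1,0],-0.02],[[-1.5,0.1,0],0],[[-0.1,0,0],0],[[0,0,0],0]]}}

```text
time: 10.85
eef_pos: [0.4658, 0.2429, 0.2696]
orientation: [2.203, -2.21, 0.001]
ft_force: [-0.5, -0.4, -3.0]
opening: 0.0228
```

```bash
python3 - <<'E'
from h import *
c=r.calibration("wrist");im=r.camera("wrist")
t,R=tool();print(t,R[:,2]);go((.467,.2415,.225),np.pi/2)
# expected pin tip and hole in image
print(w2px(c,(.4655,.241,.117)),w2px(c,t+R@[0,.0,.126]))
p=w2px(c,(.4655,.241,.117)).round().astype(int);x,y=p-[50,40];print(x,y)
cv2.imwrite("pics/w4.png",cv2.resize(cv2.convertScaleAbs(im[y:y+80,x:x+100,::-1],alpha=1.3),(750,600),interpolation=cv2.INTER_CUBIC))
E
```

```text
[0.46575947 0.24278916 0.26963578] [-0.01461965 -0.01543274 -0.99977402]
d tool cm [ 0.06 -0.19  4.46] yaw now -1.574 turn -0.003
[256.14550346 175.63954407] [256.66343622 184.18413034]
206 136
```

View pics/w4.png

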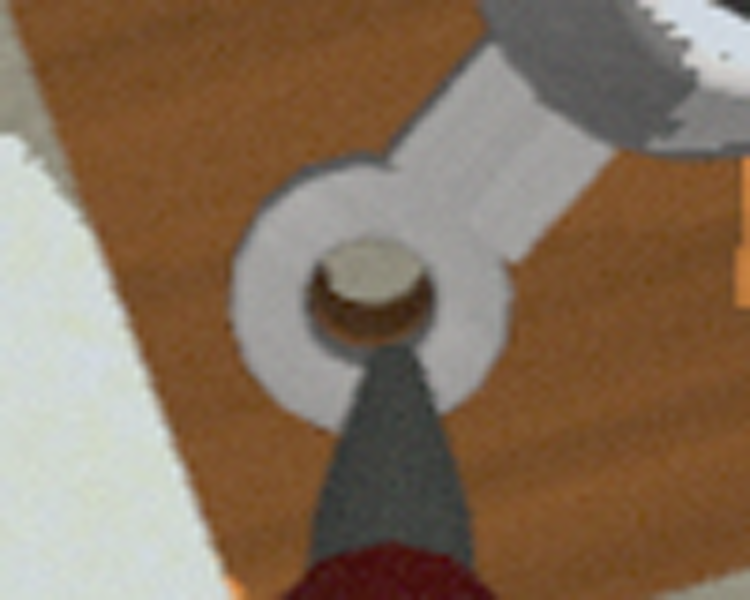

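Hole b is centred at crop (370,300) and the pin's point at (391,355). Converting both.

```bash
python3 - <<'E'
from h import *
c=r.calibration("wrist")
h=px2w(c,(206+370/7.5,136+300/7.5),.117);p=px2w(c,(206+391/7.5,136+354/7.5),.1435);t,R=tool()
print(h,p,t); d=h-p;print("need world",d,"descent along tool drift")
go((t[0]+d[0],t[1]+d[1],.225),np.pi/2); print(R)
E
```

```text
[0.46508455 0.24179944 0.117     ] [0.46486196 0.2392846  0.1435    ] [0.46575947 0.24278916 0.26963578]
need world [ 0.00022259  0.00251484 -0.0265    ] descent along tool drift
d tool cm [-0.32 -0.09  4.46] yaw now -1.574 turn -0.003
[[-0.00333918 -0.99988755 -0.01461965]
 [-0.99987455  0.00356478 -0.01543274]
 [ 0.01548312  0.01456629 -0.99977402]]
```

Call:
{"name": "send_rows", "arguments": {"increments": [[[-0.35,-0.05,0],0],[[0,0,1.5],0],[[0,0,1.5],0],[[0,0,1.0],0],[[0,0,0],0]]}}

```text
time: 11.32
eef_pos: [0.4674, 0.2418, 0.2294]
orientation: [2.197, -2.218, 0.004]
ft_force: [-0.6, -0.2, -3.0]
opening: 0.0228
```

```bash
python3 - <<'E'
from h import *
c=r.calibration("wrist");t,R=tool();print(t,R[:,2],r.get_state()["ft_force"]);go((.4662,.2455,.153))
E
```

```text
[0.46742328 0.24184271 0.22938776] [-0.01185634 -0.01512583 -0.9998153 ] [-0.55163318 -0.23133243 -3.04514048]
d tool cm [-0.48  0.04  7.63] yaw now -1.58
```

Call:
{"name": "send_rows", "arguments": {"increments": [[[-0.4,0.08,0],0],[[-0.15,0.05,0.3],0],[[-0.1,0.05,1.5],0],[[0,0,1.0],0]]}}

```text
time: 11.65
eef_pos: [0.4673, 0.2477, 0.2037]
orientation: [2.197, -2.225, 0.006]
ft_force: [-1.0, -2.8, -0.4]
opening: 0.0227
```

```bash
python3 - <<'E'
from h import *
t,R=tool();print(t,R[:,2],r.get_state()["ft_force"]);go((.4662,.2455,.153))
E
```

```text
[0.46729238 0.24769986 0.20368813] [-0.00767478 -0.01303699 -0.99988556] [-1.03595924 -2.76346155 -0.36771676]
d tool cm [0.15 0.07 5.07] yaw now -1.583
```

Call:
{"name": "send_rows", "arguments": {"increments": [[[0.15,0.1,0.5],0],[[0.05,0.05,1.5],0],[[0,0.05,1.5],0],[[0,0,1.0],0]]}}

```text
time: 11.98
eef_pos: [0.466, 0.2447, 0.1585]
orientation: [2.198, -2.228, 0.008]
ft_force: [1.1, 0.3, -2.4]
opening: 0.0225
```

```bash
python3 - <<'E'
from h import *
t,R=tool();print(t,R[:,2],r.get_state()["ft_force"]);go((.4662,.2455,.153))
E
```

```text
[0.46596552 0.24469887 0.15848359] [-0.00452815 -0.01201017 -0.99991762] [ 1.12900223  0.33690571 -2.43006401]
d tool cm [-0.09 -0.02  0.55] yaw now -1.584
```

Call:
{"name": "send_rows", "arguments": {"increments": [[[0,0,0.5],0],[[0,0,0.4],0]]}}

```text
time: 12.15
eef_pos: [0.4665, 0.2442, 0.1497]
orientation: [2.198, -2.229, 0.009]
ft_force: [-10.8, -10.2, 70.4]
opening: 0.0224
```

Call:
{"name": "send_rows", "arguments": {"increments": [[[0,0,0.2],0]]}}

```text
time: 12.23
eef_pos: [0.4667, 0.2442, 0.1497]
orientation: [2.198, -2.23, 0.01]
ft_force: [-11.2, -3.8, 40.5]
opening: 0.0223
```

Call:
{"name": "send_rows", "arguments": {"increments": [[[0,0,0],0],[[0,0,0],0],[[0,0,0],0],[[0,0,0],0]], "fingers": 0.1}}

```text
time: 12.57
eef_pos: [0.4684, 0.2457, 0.1528]
orientation: [2.202, -2.234, 0.011]
ft_force: [-0.6, -0.0, 0.1]
opening: 0.0471
```

Call:
{"name": "send_rows", "arguments": {"increments": [[[0,0,-1.5],0],[[0,0,-3.0],0],[[0,0,-3.5],0],[[0,0,-3.5],0],[[0,0,-2.0],0],[[0,0,0],0]]}}

```text
time: 13.07
eef_pos: [0.468, 0.2474, 0.2918]
orientation: [2.2, -2.23, 0.008]
ft_force: [0.7, 0.0, -0.7]
opening: 0.0467
```

```bash
python3 - <<'E'
from h import *
import pickle
c=r.calibration("wrist");im=r.camera("wrist")
pickle.dump(c,open("c5.pkl","wb"));print(tool()[0])
cv2.imwrite("pics/w5.png",cv2.resize(im[:,:,::-1],(800,600),interpolation=cv2.INTER_CUBIC)); go((.5193,-.187,.25),np.pi/2)
for p in [(.465,.2413,.172),(.5045,.1231,.105),(.5045,.1231,.117)]: print(w2px(c,p)*800/512)
E
```

```text
[0.46761953 0.24715478 0.29038788]
d tool cm [43.29 -5.77  4.5 ] yaw now -1.584 turn -0.014
[408.6044414  294.39053558]
[561.77593145 215.73960846]
[568.02009007 217.6386685 ]
```

View pics/w5.png

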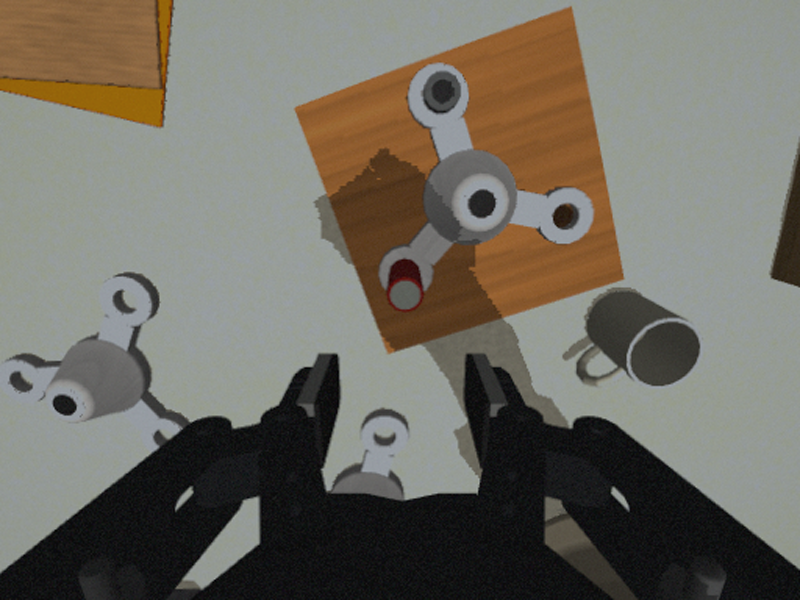

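The pin stands home in hole b with its shoulder on the eye; its top is at (405,294), as predicted. Hole c shows at (565,215), with the riser hole under it. Next is the middle bolt.

Call:
{"name": "send_rows", "arguments": {"increments": [[[4.05,-0.54,0],0],[[4.05,-0.54,0],0],[[4.05,-0.54,0],0],[[4.05,-0.54,0],0],[[4.05,-0.54,0],0],[[4.05,-0.54,0],0],[[4.05,-0.54,0],0],[[4.05,-0.54,0],0],[[4.05,-0.54,0],0],[[4.05,-0.54,0],0],[[0,0,2.0],0],[[0,0,2.0],0]]}}

```text
time: 14.12
eef_pos: [0.5164, -0.1697, 0.2425]
orientation: [2.205, -2.215, 0.002]
ft_force: [0.1, 0.7, -0.9]
opening: 0.0471
```

```bash
python3 - <<'E'
from h import *
import pickle
c=pickle.load(open("c5.pkl","rb"))
print("foot c",px2w(c,np.array((565,215))*.64,.117),"pin top",px2w(c,np.array((405,294))*.64,.172))
print(tool()[0]);go((.5194,-.1868,.15),np.pi/2)
E
```

```text
foot c [0.50643271 0.1255219  0.117     ] pin top [0.4652946  0.24354909 0.172     ]
[ 0.51638004 -0.16967349  0.24250984]
d tool cm [ 1.6  -0.41  9.27] yaw now -1.575 turn -0.005
```

Call:
{"name": "send_rows", "arguments": {"increments": [[[1.5,-0.35,0],0],[[0.1,0,2.5],0],[[0,0,3.0],0],[[0,0,2.0],0],[[0,0,0],0]]}}

```text
time: 14.53
eef_pos: [0.5143, -0.1898, 0.1555]
orientation: [2.194, -2.216, -0.011]
ft_force: [-1.0, -0.1, -0.5]
opening: 0.0468
```

```bash
python3 - <<'E'
from h import *
print(tool()[0]);go((.5194,-.1868,.118),np.pi/2)
E
```

```text
[ 0.51434613 -0.18976891  0.15554631]
d tool cm [-0.35 -0.58  3.74] yaw now -1.58 turn -0.01
```

Call:
{"name": "send_rows", "arguments": {"increments": [[[-0.35,-0.55,0],0],[[0,0,0.8],0],[[0,0,1.2],0],[[0,0,0],0]]}}

```text
time: 14.87
eef_pos: [0.52, -0.1856, 0.1339]
orientation: [2.194, -2.214, -0.013]
ft_force: [0.4, -0.1, 0.2]
opening: 0.0468
```

```bash
python3 - <<'E'
from h import *
print(tool()[0]);go((.5194,-.1868,.118),np.pi/2)
E
```

```text
[ 0.51997401 -0.1855838   0.13388874]
d tool cm [0.1  0.02 1.59] yaw now -1.58 turn -0.009
```

Call:
{"name": "send_rows", "arguments": {"increments": [[[0.1,0,1.0],0],[[0,0,0.6],0],[[0,0,0],0]]}}

```text
time: 15.12
eef_pos: [0.5211, -0.1865, 0.1186]
orientation: [2.197, -2.214, -0.009]
ft_force: [-0.6, -0.1, -0.1]
opening: 0.0472
```

Call:
{"name": "send_rows", "arguments": {"increments": [[[0,0,0.2],0],[[0,0,0.2],0],[[0,0,0],0],[[0,0,0],0],[[0,0,0],0]], "fingers": -1, "newtons": 50}}

```text
time: 15.53
eef_pos: [0.5215, -0.1867, 0.1154]
orientation: [2.197, -2.215, -0.007]
ft_force: [-0.3, -0.3, -1.7]
opening: 0.0209
```

Call:
{"name": "send_rows", "arguments": {"increments": [[[0,0,-1.5],0],[[0,0,-3.0],0],[[0,0,-3.5],0],[[0,0,-3.5],0],[[0,0,-1.5],0],[[0,0,0],0]]}}

```text
time: 16.03
eef_pos: [0.523, -0.1855, 0.2492]
orientation: [2.195, -2.214, -0.011]
ft_force: [0.3, -1.4, -1.9]
opening: 0.0208
```

```bash
python3 - <<'E'
from h import *
s=r.get_state();print(s["opening"],s["ft_force"]);t,R=tool();print(t,R[:,2]);go((.508,.125,.25),np.pi/2)
E
```

```text
0.0207732945063156 [ 0.2629622  -1.3997483  -1.88821473]
[ 0.52303771 -0.18545441  0.24921244] [-0.02226419 -0.01168625 -0.99968382]
d tool cm [-31.03   1.78  -0.41] yaw now -1.579 turn -0.009
```

Call:
{"name": "send_rows", "arguments": {"increments": [[[-3.9,0.22,0],0],[[-3.9,0.22,0],0],[[-3.9,0.22,0],0],[[-3.9,0.22,0],0],[[-3.9,0.22,0],0],[[-3.9,0.22,0],0],[[-3.9,0.22,0],0],[[-2.0,0.2,0],0],[[0,0,0],0],[[0,0,0],0]]}}

```text
time: 16.87
eef_pos: [0.5057, 0.1172, 0.238]
orientation: [2.185, -2.218, -0.01]
ft_force: [-0.0, -0.5, -1.3]
opening: 0.0207
```

```bash
python3 - <<'E'
from h import *
t,R=tool();print(t,R[:,2]);go((.508,.1255,.215),np.pi/2)
E
```

```text
[0.50569228 0.11718881 0.2380023 ] [-0.02440726 -0.01538394 -0.99958372]
d tool cm [-0.87 -0.27  2.28] yaw now -1.586 turn -0.015
```

Call:
{"name": "send_rows", "arguments": {"increments": [[[-0.9,-0.25,0],-0.015],[[0,0,1.2],0],[[0,0,1.0],0],[[0,0,0],0]]}}

```text
time: 17.2
eef_pos: [0.5083, 0.1235, 0.2134]
orientation: [2.199, -2.202, -0.009]
ft_force: [-0.6, -0.1, -1.5]
opening: 0.0211
```

```bash
python3 - <<'E'
from h import *
c=r.calibration("wrist");im=r.camera("wrist")
t,R=tool();print(t,R[:,2]);go((.508,.1255,.215),np.pi/2)
print(w2px(c,(.5055,.1245,.117)),w2px(c,t+R@[0,0,.0754]))
p=w2px(c,(.5055,.1245,.117)).round().astype(int);x,y=p-[50,40];print(x,y)
cv2.imwrite("pics/w6.png",cv2.resize(cv2.convertScaleAbs(im[y:y+80,x:x+100,::-1],alpha=1.3),(750,600),interpolation=cv2.INTER_CUBIC))
E
```

```text
[0.50846897 0.12326298 0.21400568] [-0.02513017 -0.01683046 -0.9995425 ]
d tool cm [-0.22  0.05 -0.1 ] yaw now -1.572 turn -0.002
[253.64364827 193.79539538] [256.87346286 201.52173787]
204 154
```

View pics/w6.png

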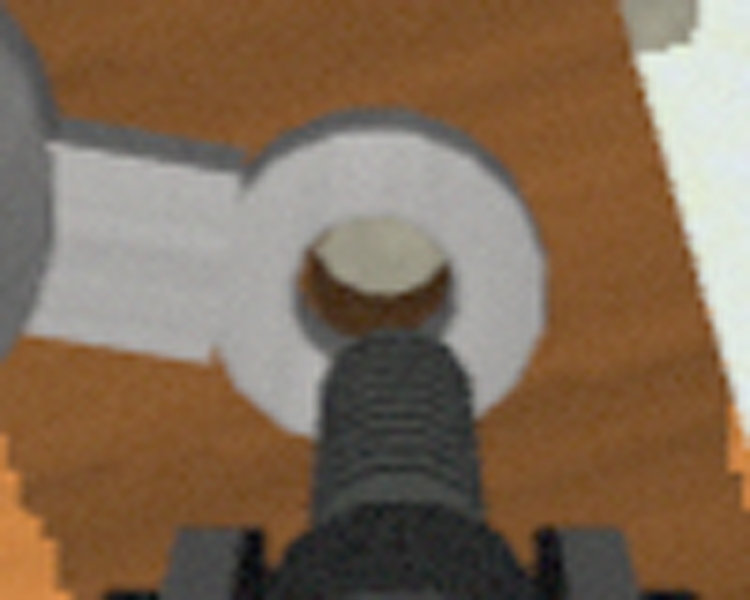

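Hole c is centred at crop (375,290) and the bolt tip at about (395,356), which agrees with the predicted tip pixel.

```bash
python3 - <<'E'
from h import *
c=r.calibration("wrist")
h=px2w(c,(204+375/7.5,154+290/7.5),.117);p=px2w(c,(204+395/7.5,154+355/7.5),.1385);t,R=tool()
print(h,p,t,R[:,2]); d=h-p;print(d)
go((t[0]+d[0]+.0006,t[1]+d[1]+.0005,t[2]),np.pi/2)
E
```

```text
[0.50652507 0.12387085 0.117     ] [0.50661967 0.12184862 0.1385    ] [0.50846897 0.12326298 0.21400568] [-0.02513017 -0.01683046 -0.9995425 ]
[-9.46066344e-05  2.02222892e-03 -2.15000000e-02]
d tool cm [-0.25 -0.05 -0.01] yaw now -1.572 turn -0.002
```

Call:
{"name": "send_rows", "arguments": {"increments": [[[-0.35,-0.05,0],0],[[-0.05,0,1.0],0],[[-0.05,0,1.3],0],[[0,0,0.7],0]]}}

```text
time: 17.58
eef_pos: [0.5103, 0.1259, 0.1843]
orientation: [2.197, -2.209, -0.006]
ft_force: [-0.1, 0.5, -1.0]
opening: 0.0208
```

```bash
python3 - <<'E'
from h import *
t,R=tool();print(t,R[:,2],r.get_state()["ft_force"]);go((.509,.1258,.132),np.pi/2)
E
```

```text
[0.51030088 0.1258962  0.1842771 ] [-0.02083897 -0.01569697 -0.99965961] [-0.09741234  0.54887856 -0.98381389]
d tool cm [-0.07  0.02  5.23] yaw now -1.576 turn -0.006
```

Call:
{"name": "send_rows", "arguments": {"increments": [[[-0.08,0.05,1.0],0],[[-0.05,0,1.2],0],[[0,0,1.2],0],[[0,0,0.5],0]]}}

```text
time: 17.92
eef_pos: [0.507, 0.1243, 0.1426]
orientation: [2.192, -2.208, -0.007]
ft_force: [0.2, 0.1, -1.8]
opening: 0.0209
```

```bash
python3 - <<'E'
from h import *
t,R=tool();print(t,R[:,2],r.get_state()["ft_force"]);go((.509,.1258,.132),np.pi/2)
E
```

```text
[0.50701716 0.12431954 0.1425779 ] [-0.02469825 -0.01801248 -0.99953266] [ 0.19912786  0.14233069 -1.81572892]
d tool cm [-0.17 -0.22  1.05] yaw now -1.578 turn -0.007
```

Call:
{"name": "send_rows", "arguments": {"increments": [[[-0.05,-0.1,0.6],0],[[0,0,0.4],0],[[0,0,0.2],0]]}}

```text
time: 18.17
eef_pos: [0.5075, 0.1244, 0.1314]
orientation: [2.191, -2.208, -0.008]
ft_force: [-14.2, -2.1, 65.1]
opening: 0.0206
```

```bash
python3 - <<'E'
from h import *
t,R=tool();print(t,R[:,2],r.get_state()["ft_force"]);go((.509,.1258,.132),np.pi/2)
E
```

```text
[0.50748391 0.12436465 0.13142365] [-0.02586347 -0.01802452 -0.99950298] [-14.23425002  -2.13154456  65.07546381]
d tool cm [-0.14 -0.15 -0.06] yaw now -1.579 turn -0.008
```

Call:
{"name": "send_rows", "arguments": {"increments": [[[0,0,0],0],[[0,0,0],0],[[0,0,0],0],[[0,0,0],0]], "fingers": 0.1}}

```text
time: 18.5
eef_pos: [0.51, 0.1252, 0.1339]
orientation: [2.195, -2.213, -0.004]
ft_force: [1.0, 0.6, 0.8]
opening: 0.0473
```

Call:
{"name": "send_rows", "arguments": {"increments": [[[0,0,-1.5],0],[[0,0,-3.0],0],[[0,0,-3.0],0],[[0,0,-2.5],0],[[0,0,0],0]]}}

```text
time: 18.92
eef_pos: [0.5122, 0.1269, 0.2359]
orientation: [2.192, -2.21, -0.007]
ft_force: [-0.3, 0.3, -0.8]
opening: 0.0471
```

```bash
python3 - <<'E'
from h import *
c=r.calibration("wrist");im=r.camera("wrist");cv2.imwrite("pics/w7.png",im[:,:,::-1])
t,R=tool();print(t,R[:,2],r.get_state()["ft_force"])
# dark head top blob near hole c
g=cv2.cvtColor(im,cv2.COLOR_RGB2GRAY)
p=w2px(c,(.506,.1242,.133)).round().astype(int);print(p)
x,y=p-[30,30];n,l,st,ce=cv2.connectedComponentsWithStats((g[y:y+60,x:x+60]<75).astype(np.uint8))
for i in range(1,n):
    if st[i,4]>60: print(st[i],ce[i]+[x,y],px2w(c,ce[i]+[x,y],.13))
go((.4665,.2435,.25),np.pi/2)
E
```

```text
[0.51150647 0.12680641 0.23419199] [-0.0244451  -0.01737828 -0.99955012] [ 0.92839146  0.39611577 -1.0332707 ]
[258 195]
[   0    0   60   60 1961] [260.82151963 200.05150433] [0.49995847 0.12123691 0.13      ]
[ 18  14  25  28 559] [257.7763864  192.80858676] [0.50717563 0.12403158 0.13      ]
d tool cm [-11.6    4.63  -1.67] yaw now -1.579 turn -0.008
```

The bolt head blob is at (258,193), which maps to (0.507,0.124): on the hole axis and at home height. Now the pin.

Call:
{"name": "send_rows", "arguments": {"increments": [[[-3.1,1.2,-0.5],0],[[-3.1,1.2,-0.5],0],[[-3.1,1.2,0],0],[[-2.3,1.0,0],0],[[0,0,0],0],[[0,0,0],0]]}}

```text
time: 19.47
eef_pos: [0.465, 0.246, 0.2391]
orientation: [2.185, -2.213, -0.007]
ft_force: [1.1, -0.1, -0.1]
opening: 0.0469
```

```bash
python3 - <<'E'
from h import *
t,R=tool();print(t);go((.4665,.2437,.152),np.pi/2)
E
```

```text
[0.46498411 0.24597732 0.23906814]
d tool cm [ 0.05 -0.38  8.7 ] yaw now -1.583 turn -0.013
```

Call:
{"name": "send_rows", "arguments": {"increments": [[[0.1,-0.15,0],0],[[0,-0.1,2.5],0],[[0,-0.1,3.0],0],[[0,0,2.5],0],[[0,0,0],0]]}}

```text
time: 19.88
eef_pos: [0.4692, 0.2391, 0.1556]
orientation: [2.181, -2.218, -0.004]
ft_force: [-0.5, -0.4, -0.5]
opening: 0.0469
```

```bash
python3 - <<'E'
from h import *
t,R=tool();print(t,r.get_state()["ft_force"]);go((.4665,.2437,.152),np.pi/2)
E
```

```text
[0.46922776 0.23906435 0.15560538] [-0.48228968 -0.39849763 -0.48450773]
d tool cm [-0.47  0.27  0.36] yaw now -1.587 turn -0.017
```

Call:
{"name": "send_rows", "arguments": {"increments": [[[-0.45,0.25,0.2],0],[[0,0,0.1],0]]}}

```text
time: 20.05
eef_pos: [0.4673, 0.2412, 0.152]
orientation: [2.175, -2.22, -0.003]
ft_force: [-1.1, 0.2, -0.9]
opening: 0.0467
```

Call:
{"name": "send_rows", "arguments": {"increments": [[[0,0,0.1],0],[[0,0,0.1],0],[[0,0,0],0],[[0,0,0],0],[[0,0,0],0]], "fingers": -1}}

```text
time: 20.47
eef_pos: [0.4689, 0.2417, 0.1536]
orientation: [2.177, -2.225, -0.002]
ft_force: [-0.4, -0.3, -2.7]
opening: 0.0227
```

```bash
python3 - <<'E'
from h import *
t,R=tool();print(t,R[:,2],r.get_state()["ft_force"])
E
```

```text
[0.46893489 0.24166201 0.15358079] [-0.02135507 -0.01907027 -0.99959006] [-0.38440878 -0.27144367 -2.74500819]
```

Call:
{"name": "send_rows", "arguments": {"increments": [[[0.02,0.02,-1.0],0],[[0.04,0.04,-2.0],0],[[0.06,0.06,-3.0],0],[[0.06,0.06,-3.5],0],[[0,0,-3.0],0],[[0,0,0],0]]}}

```text
time: 20.97
eef_pos: [0.469, 0.2419, 0.2863]
orientation: [2.176, -2.223, -0.003]
ft_force: [0.8, 0.4, -2.4]
opening: 0.0227
```

```bash
python3 - <<'E'
from h import *
c=r.calibration("wrist");im=r.camera("wrist");cv2.imwrite("pics/w8.png",im[:,:,::-1])
t,R=tool();print(t,R[:,2],r.get_state()["ft_force"],r.get_state()["opening"])
# foot b hole: ring check via top-lit colors -> ellipse of non-gray in ring
p=w2px(c,(.4652,.2422,.117));print(p)
x,y=p.round().astype(int)-[30,30];h=cv2.cvtColor(im[y:y+60,x:x+60],cv2.COLOR_RGB2HSV);g=im[y:y+60,x:x+60]
for row in range(4,60,3): print(''.join('#' if h[row,k,1]>60 else ('.' if h[row,k,2]>95 else '+') for k in range(0,60)))
go((.4615,-.187,.275),np.pi/2)
E
```

```text
[0.46832471 0.24151489 0.28433457] [-0.02464388 -0.02130662 -0.99946921] [ 0.21747317  0.29583415 -3.24822709] 0.022542383379040756
[253.31291556 173.67932014]
#####################################++.............++++++++
###################################++...................++++
#################################+..........................
######################+++++................................#
##################+++....................................###
################+.....................................######
###############....................................#########
#############+..........++.....................+############
#############+........+###+........+##+.........+###########
#############.........++##############+.........############
.#############.........+++##########++..........############
..#############............++++++++............#############
...##############...........++++++++.........###############
....################.......++++++++++....+##################
......####################+++++++++++#######################
.......###################++++++++++++######################
........#################++++++++++++++#####################
.........###############+++++++++++++++++###################
..........##############++++++++++++++++++##################
d tool cm [42.83 -0.25  1.86] yaw now -1.591 turn -0.021
```

Call:
{"name": "send_rows", "arguments": {"increments": [[[3.95,-0.05,0],0],[[3.95,-0.05,0],0],[[3.95,-0.05,0],0],[[3.95,-0.05,0],0],[[3.95,-0.05,0],0],[[3.95,-0.05,0],0],[[3.95,-0.05,0],0],[[3.95,-0.05,0],0],[[3.95,-0.05,0],0],[[3.0,0,0],0],[[0,0,0],0],[[0,0,0],0]]}}

```text
time: 22.02
eef_pos: [0.4583, -0.1592, 0.2863]
orientation: [2.178, -2.211, -0.014]
ft_force: [-0.2, 0.5, -3.2]
opening: 0.0229
```

```bash
python3 - <<'E'
from h import *
t,R=tool();print(t,R[:,2]);go((.4643,-.187,.245),np.pi/2)
E
```

```text
[ 0.45828836 -0.15921979  0.28633528] [-0.03345751 -0.02022474 -0.99923549]
d tool cm [ 2.68 -0.78  4.17] yaw now -1.585 turn -0.014
```

Call:
{"name": "send_rows", "arguments": {"increments": [[[1.4,-0.4,0],-0.014],[[1.3,-0.4,0],0],[[0,0,1.5],0],[[0,0,1.5],0],[[0,0,0],0]]}}

```text
time: 22.43
eef_pos: [0.4636, -0.1844, 0.2536]
orientation: [2.196, -2.191, -0.021]
ft_force: [-1.0, 0.7, -2.8]
opening: 0.0227
```

```bash
python3 - <<'E'
from h import *
c=r.calibration("wrist");im=r.camera("wrist")
t,R=tool();print(t,R[:,2]);go((.4655,-.187,.24),np.pi/2)
p=w2px(c,(.4597,-.187,.1)).round().astype(int);x,y=p-[50,40];print(x,y,w2px(c,(.4597,-.187,.1)))
cv2.imwrite("pics/w9.png",cv2.resize(cv2.convertScaleAbs(im[y:y+80,x:x+100,::-1],alpha=1.3),(750,600),interpolation=cv2.INTER_CUBIC))
E
```

```text
[ 0.46389562 -0.1842737   0.25459018] [-0.03682473 -0.01840924 -0.99915216]
d tool cm [ 0.25 -0.21  1.46] yaw now -1.568 turn 0.003
206 136 [256.38492046 175.51105704]
```

View pics/w9.png

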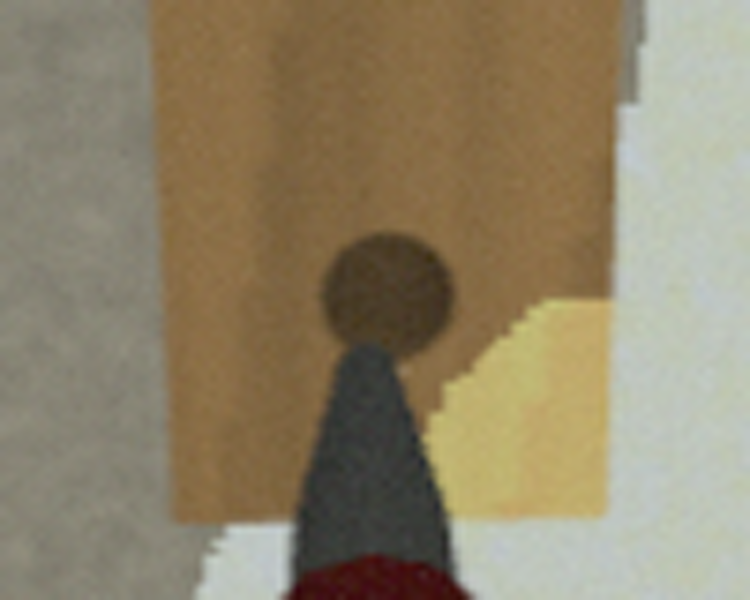

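Rack hole at crop (388,298), pin point at (370,352).

```bash
python3 - <<'E'
from h import *
c=r.calibration("wrist")
h=px2w(c,(206+388/7.5,136+298/7.5),.1);p=px2w(c,(206+370/7.5,136+352/7.5),.128);t,R=tool()
d=h-p;print(h,p,d);T=(t[0]+d[0],t[1]+d[1]);print(T);go((*T,t[2]))
E
```

```text
[ 0.45953689 -0.18833916  0.1       ] [ 0.46034111 -0.18533942  0.128     ] [-0.00080422 -0.00299974 -0.028     ]
(np.float64(0.46309139793582077), np.float64(-0.18727343951537695))
d tool cm [0.3  0.08 0.01] yaw now -1.568
```

Call:
{"name": "send_rows", "arguments": {"increments": [[[0.35,0,0],0],[[0.05,-0.05,1.5],0],[[0.03,-0.05,1.5],0],[[0,0,0.8],0]]}}

```text
time: 22.82
eef_pos: [0.4658, -0.1876, 0.2191]
orientation: [2.204, -2.188, -0.014]
ft_force: [0.2, -0.7, -2.2]
opening: 0.0227
```

```bash
python3 - <<'E'
from h import *
t,R=tool();print(t,R[:,2],r.get_state()["ft_force"]);go((.4622,-.1873,t[2]));go((.4618,-.1873,.137))
E
```

```text
[ 0.46580359 -0.18757067  0.21912279] [-0.03177594 -0.01892702 -0.99931579] [ 0.24516808 -0.7038204  -2.1607371 ]
d tool cm [-0.03  0.36  0.01] yaw now -1.563 
d tool cm [-0.18  0.14  8.22] yaw now -1.563
```

Call:
{"name": "send_rows", "arguments": {"increments": [[[0,0.3,0.3],0],[[-0.03,0,1.5],0],[[-0.03,0,1.5],0],[[0,0,1.0],0]]}}

```text
time: 23.15
eef_pos: [0.4626, -0.1872, 0.1776]
orientation: [2.208, -2.188, -0.009]
ft_force: [0.4, -0.0, -2.8]
opening: 0.0226
```

```bash
python3 - <<'E'
from h import *
t,R=tool();print(t,R[:,2],r.get_state()["ft_force"]);go((.4618,-.1873,.137))
E
```

```text
[ 0.4625905  -0.18721959  0.17757729] [-0.02773095 -0.01950459 -0.99942512] [ 0.41289369 -0.00525278 -2.84298229]
d tool cm [-0.07 -0.03  4.06] yaw now -1.561
```

Call:
{"name": "send_rows", "arguments": {"increments": [[[-0.04,-0.03,1.3],0],[[-0.03,-0.03,1.5],0],[[0,0,0.8],0],[[0,0,0.4],0]]}}

```text
time: 23.48
eef_pos: [0.4627, -0.1869, 0.1376]
orientation: [2.21, -2.187, -0.007]
ft_force: [0.4, 0.3, -2.9]
opening: 0.0228
```

```bash
python3 - <<'E'
from h import *
t,R=tool();print(t,R[:,2],r.get_state()["ft_force"]);go((.4618,-.1873,.137))
E
```

```text
[ 0.46274168 -0.18692693  0.13756911] [-0.02573881 -0.01959005 -0.99947673] [ 0.44876722  0.30830063 -2.90977397]
d tool cm [0.04 0.09 0.06] yaw now -1.56
```

Call:
{"name": "send_rows", "arguments": {"increments": [[[0,0,0.3],0],[[0,0,0.2],0]]}}

```text
time: 23.65
eef_pos: [0.4632, -0.1871, 0.1342]
orientation: [2.211, -2.188, -0.006]
ft_force: [-7.6, 5.1, 50.1]
opening: 0.0226
```

Call:
{"name": "send_rows", "arguments": {"increments": [[[0,0,0],0],[[0,0,0],0],[[0,0,0],0],[[0,0,0],0]], "fingers": 0.1}}

```text
time: 23.98
eef_pos: [0.4651, -0.1877, 0.1375]
orientation: [2.213, -2.191, 0.001]
ft_force: [0.4, -1.3, -0.3]
opening: 0.0471
```

Call:
{"name": "send_rows", "arguments": {"increments": [[[0,0,-1.5],0],[[0,0,-3.0],0],[[0,0,-3.0],0],[[0,0,-1.0],0],[[0,0,0],0]]}}

```text
time: 24.4
eef_pos: [0.4665, -0.1861, 0.2257]
orientation: [2.212, -2.19, -0.002]
ft_force: [-0.4, 0.5, -1.2]
opening: 0.0471
```

```bash
python3 - <<'E'
from h import *
c=r.calibration("wrist");im=r.camera("wrist");cv2.imwrite("pics/w10.png",im[:,:,::-1])
t,R=tool();print(t,R[:,2])
p=w2px(c,(.4597,-.187,.155));print("pin top exp",p)
h=cv2.cvtColor(im,cv2.COLOR_RGB2HSV);m=((h[:,:,1]>150)&((h[:,:,0]<8)|(h[:,:,0]>172))).astype(np.uint8)
m[:int(p[1])-60]=0;ys,xs=np.nonzero(m);print("red box",xs.min(),xs.max(),ys.min(),ys.max(),len(xs))
q=w2px(c,(.5783,-.1855,.116)).round().astype(int);g=cv2.cvtColor(im,cv2.COLOR_RGB2GRAY)
x,y=q-[20,20]
if y>=0:
    n,l,st,ce=cv2.connectedComponentsWithStats((g[y:y+40,x:x+40]<75).astype(np.uint8))
    for i in range(1,n):
        if st[i,4]>60: print(st[i],ce[i]+[x,y],px2w(c,ce[i]+[x,y],.112))
go((.5795,-.1868,.15),np.pi/2)
E
```

```text
[ 0.46639855 -0.1860331   0.22494252] [-0.02157527 -0.02007375 -0.99956568]
pin top exp [255.85082086 209.65574874]
red box 0 270 149 221 575
[  8   4  29  33 707] [255.87977369  54.82461103] [ 0.57899795 -0.18672754  0.112     ]
d tool cm [  0.04 -11.47   7.25] yaw now -1.561 turn 0.01
```

Call:
{"name": "send_rows", "arguments": {"increments": [[[0,-3.8,0],0],[[0,-3.8,0],0],[[0,-3.5,0],0],[[0,0,1.5],0],[[0,0,3.0],0],[[0,0,1.5],0],[[0,0,0],0]]}}

```text
time: 25.03
eef_pos: [0.5785, -0.1851, 0.1533]
orientation: [2.211, -2.189, -0.008]
ft_force: [-0.7, 0.2, -0.3]
opening: 0.0468
```

```bash
python3 - <<'E'
from h import *
t,R=tool();print(t,R[:,2]);go((.580,-.187,.118),np.pi/2)
E
```

```text
[ 0.57850744 -0.18507406  0.15328254] [-0.02519769 -0.01807967 -0.99951899]
d tool cm [ 0.13 -0.24  3.53] yaw now -1.561 turn 0.01
```

Call:
{"name": "send_rows", "arguments": {"increments": [[[0.13,-0.2,0.8],0],[[0,-0.05,1.3],0],[[0,0,1.0],0],[[0,0,0.3],0],[[0,0,0],0]]}}

```text
time: 25.45
eef_pos: [0.579, -0.1874, 0.1152]
orientation: [2.208, -2.188, -0.013]
ft_force: [-0.6, 0.2, 0.4]
opening: 0.0471
```

```bash
python3 - <<'E'
from h import *
t,R=tool();print(t,R[:,2]);go((.580,-.187,.118),np.pi/2)
E
```

```text
[ 0.57902115 -0.18744964  0.11517075] [-0.02902436 -0.01747579 -0.99942593]
d tool cm [-0.04 -0.09 -0.29] yaw now -1.561 turn 0.009
```

Call:
{"name": "send_rows", "arguments": {"increments": [[[0,0,-0.1],0],[[0,0,0],0],[[0,0,0],0],[[0,0,0],0],[[0,0,0],0]], "fingers": -1}}

```text
time: 25.87
eef_pos: [0.5797, -0.1876, 0.1185]
orientation: [2.209, -2.19, -0.01]
ft_force: [0.2, 0.7, -0.6]
opening: 0.0207
```

Call:
{"name": "send_rows", "arguments": {"increments": [[[0,0,-1.5],0],[[0,0,-3.0],0],[[0,0,-3.5],0],[[0,0,-3.5],0],[[0,0,-2.0],0],[[0,0,0],0]]}}

```text
time: 26.37
eef_pos: [0.5822, -0.1851, 0.2585]
orientation: [2.207, -2.188, -0.014]
ft_force: [-0.1, -0.3, -1.9]
opening: 0.0207
```

```bash
python3 - <<'E'
from h import *
t,R=tool();s=r.get_state();print(t,R[:,2],s["ft_force"],s["opening"]);go((.467,.2425,.26),np.pi/2)
E
```

```text
[ 0.58218551 -0.18513713  0.25851282] [-0.03003201 -0.0172536  -0.99940002] [-0.14674337 -0.25723654 -1.85397827] 0.020658742912142994
d tool cm [-42.85  11.17  -0.54] yaw now -1.562 turn 0.009
```

Call:
{"name": "send_rows", "arguments": {"increments": [[[-3.9,1.0,-0.1],0],[[-3.9,1.0,-0.1],0],[[-3.9,1.0,-0.1],0],[[-3.9,1.0,0],0],[[-3.9,1.0,0],0],[[-3.9,1.0,0],0],[[-3.9,1.0,0],0],[[-3.9,1.0,0],0],[[-3.9,1.0,0],0],[[-3.9,1.0,0],0],[[-1.5,0.4,0],0],[[0,0,0],0]]}}

```text
time: 27.37
eef_pos: [0.47, 0.2309, 0.2528]
orientation: [2.2, -2.197, -0.004]
ft_force: [0.3, -0.1, -1.0]
opening: 0.0204
```

```bash
python3 - <<'E'
from h import *
t,R=tool();print(t,R[:,2]);go((.467,.2425,.225),np.pi/2)
E
```

```text
[0.4700293  0.23091889 0.25283708] [-0.02469427 -0.02105822 -0.99947323]
d tool cm [-1.22  0.23  2.77] yaw now -1.569 turn 0.001
```

Call:
{"name": "send_rows", "arguments": {"increments": [[[-1.1,0.25,0],0],[[-0.1,0.05,1.2],0],[[0,0,1.5],0],[[0,0,0],0]]}}

```text
time: 27.7
eef_pos: [0.4658, 0.243, 0.2241]
orientation: [2.201, -2.197, -0.003]
ft_force: [0.3, -0.4, -1.9]
opening: 0.0209
```

```bash
python3 - <<'E'
from h import *
c=r.calibration("wrist");im=r.camera("wrist");cv2.imwrite("pics/w11.png",im[:,:,::-1])
t,R=tool();print(t,R[:,2]);go((.466,.242,t[2]),np.pi/2)
p=w2px(c,(.465,.242,.117));x,y=p.round().astype(int)-[30,30];print(x,y,"hole",p-[x,y],"tip",w2px(c,t+R@[0,0,.0785])-[x,y])
h=cv2.cvtColor(im[y:y+70,x:x+60],cv2.COLOR_RGB2HSV)
for row in range(0,60,2): print('%2d '%row+''.join('#' if h[row,k,1]>60 else ('.' if h[row,k,2]>95 else '+') for k in range(0,60)))
E
```

```text
[0.46636009 0.24284381 0.2251985 ] [-0.02354145 -0.02108259 -0.99950054]
d tool cm [0.08 0.04 0.  ] yaw now -1.57 turn 0.001
225 158 hole [30.22041106 30.02850782] tip [31.77550431 42.0271042 ]
 0 ######################################++....................
 2 ####################################++......................
 4 ##################################+++.......................
 6 #################################++.........................
 8 ######################++++++++++++..........................
10 ##################+++++.....................................
12 ###############+++..........................................
14 #############+++............................................
16 ############++..............................................
18 ###########+...............................................#
20 ##########+..............................................###
22 #########+.............................................#####
24 #########.............+##............++.............########
26 #########............+###..........+####............########
28 #######
[... 313 characters left out ...]
##########.............++++++++++++++++...........##########
40 ############..........++++++++++++++++++.........###########
42 #############.........+++++++++++++++++++.......############
44 ###############......+++++++++++++++++++++....##############
46 ##################...++++++++++++++++++++++#################
48 #####################+++++++++++++++++++++##################
50 #####################+++++++++++++++++++++##################
52 #####################+++++++++++++++++++++##################
54 .####################++++++++++++++++++++++#################
56 ..###################++++++++++++++++++++++#################
58 ...##################++++++++++++++++++++++#################
```

Read as a text map, hole b is centred at crop (30,30), exactly as predicted, and the bolt tip is at about (31,41). Down it goes.

```bash
python3 - <<'E'
from h import *
c=r.calibration("wrist");t,R=tool()
h=px2w(c,(255,188),.117);p=px2w(c,(225+31.3,158+41.5),t[2]-.0785);print(h,p,h-p)
E
```

```text
[0.46527028 0.24204192 0.117     ] [0.46512922 0.24140301 0.1466985 ] [ 0.00014106  0.00063891 -0.0296985 ]
```

Call:
{"name": "send_rows", "arguments": {"increments": [[[-0.2,0,0],0],[[-0.05,0,1.2],0],[[-0.03,0,1.3],0],[[0,0,0.8],0]]}}

```text
time: 28.08
eef_pos: [0.4689, 0.2436, 0.1952]
orientation: [2.198, -2.208, 0.0]
ft_force: [-0.5, 0.1, -1.6]
opening: 0.0203
```

```bash
python3 - <<'E'
from h import *
t,R=tool();print(t,R[:,2],r.get_state()["ft_force"]);go((.4665,.243,.1355))
E
```

```text
[0.46891085 0.24362436 0.19515288] [-0.01817888 -0.0182836  -0.99966756] [-0.46970714  0.09839657 -1.56035099]
d tool cm [-0.05  0.13  5.97] yaw now -1.575
```

Call:
{"name": "send_rows", "arguments": {"increments": [[[0,0.22,0],0],[[0,0.05,1.0],0],[[-0.03,0,1.3],0],[[0,0,0.8],0]]}}

```text
time: 28.42
eef_pos: [0.4661, 0.2428, 0.1646]
orientation: [2.196, -2.213, 0.0]
ft_force: [-1.4, -0.5, 0.1]
opening: 0.021
```

```bash
python3 - <<'E'
from h import *
t,R=tool();print(t,R[:,2],r.get_state()["ft_force"]);go((.4665,.243,.1355))
E
```

```text
[0.46612911 0.2427598  0.16464747] [-0.01686696 -0.01693473 -0.99971432] [-1.4360172  -0.54642377  0.07389161]
d tool cm [-0.07 -0.09  2.91] yaw now -1.578
```

Call:
{"name": "send_rows", "arguments": {"increments": [[[-0.05,-0.05,1.0],0],[[-0.03,-0.03,1.2],0],[[0,0,0.5],0]]}}

```text
time: 28.67
eef_pos: [0.4654, 0.2428, 0.1356]
orientation: [2.196, -2.211, -0.001]
ft_force: [-0.7, -0.4, -1.0]
opening: 0.0204
```

```bash
python3 - <<'E'
from h import *
t,R=tool();print(t,R[:,2],r.get_state()["ft_force"]);go((.4665,.243,.1355))
E
```

```text
[0.46541081 0.2428389  0.13561651] [-0.01856948 -0.01734048 -0.99967719] [-0.65910785 -0.40095749 -1.04522455]
d tool cm [-0.02 -0.11  0.01] yaw now -1.578
```

Call:
{"name": "send_rows", "arguments": {"increments": [[[0,0,0.3],0],[[0,0,0.2],0]]}}

```text
time: 28.83
eef_pos: [0.4656, 0.2428, 0.1333]
orientation: [2.195, -2.213, -0.002]
ft_force: [-11.9, -5.2, 56.9]
opening: 0.0207
```

Call:
{"name": "send_rows", "arguments": {"increments": [[[0,0,0],0],[[0,0,0],0],[[0,0,0],0],[[0,0,0],0]], "fingers": 0.1}}

```text
time: 29.17
eef_pos: [0.468, 0.2435, 0.1357]
orientation: [2.199, -2.218, 0.0]
ft_force: [0.3, 0.5, 0.3]
opening: 0.0469
```

Call:
{"name": "send_rows", "arguments": {"increments": [[[0,0,-1.5],0],[[0,0,-3.0],0],[[0,0,-3.5],0],[[0,0,-3.5],0],[[0,0,-2.0],0],[[0,0,0],0],[[0,0,0],0]]}}

```text
time: 29.75
eef_pos: [0.4707, 0.2452, 0.2745]
orientation: [2.196, -2.216, 0.001]
ft_force: [0.3, 0.4, -0.7]
opening: 0.0468
```

```bash
python3 - <<'E'
from h import *
c=r.calibration("wrist");im=r.camera("wrist");cv2.imwrite("pics/w12.png",im[:,:,::-1]);print(tool()[0])
g=cv2.cvtColor(im,cv2.COLOR_RGB2GRAY);h=cv2.cvtColor(im,cv2.COLOR_RGB2HSV)
for n,P in (("b",(.465,.242,.133)),("c",(.5065,.124,.133)),("a",(.587,.2145,.133))):
    q=w2px(c,P).round().astype(int);x,y=q-[22,22];s=(g[y:y+44,x:x+44]<80)&(h[y:y+44,x:x+44,1]<70)
    k,l,st,ce=cv2.connectedComponentsWithStats(s.astype(np.uint8))
    for i in range(1,k):
        if st[i,4]>100: print(n,st[i],np.round(px2w(c,ce[i]+[x,y],.127)[:2],4))
# riser holes + rack pin from top
ct=r.calibration("top");it=r.camera("top");hh=cv2.cvtColor(it,cv2.COLOR_RGB2HSV)
for z in (.1,.155): print(w2px(ct,(.4597,-.187,z)))
m=((hh[:,:,1]>150)&((hh[:,:,0]<6)|(hh[:,:,0]>173))&(hh[:,:,2]>50));q=w2px(ct,(.4597,-.187,.12)).astype(int)
ys,xs=np.nonzero(m[q[1]-15:q[1]+15,q[0]-15:q[0]+15]);print("red",xs.min()+q[0]-15,xs.max()+q[0]-15,ys.min()+q[1]-15,ys.max()+q[1]-15)
i0=cv2.imread("pics/top0.png")[:,:,::-1];h0=cv2.cvtColor(np.ascontiguousarray(i0),cv2.COLOR_RGB2HSV);m0=((h0[:,:,1]>150)&((h0[:,:,0]<6)|(h0[:,:,0]>173))&(h0[:,:,2]>50))
ys,xs=np.nonzero(m0[q[1]-15:q[1]+15,q[0]-15:q[0]+15]);print("red at start",xs.min()+q[0]-15,xs.max()+q[0]-15,ys.min()+q[1]-15,ys.max()+q[1]-15)
E
```

```text
[0.47075379 0.24515476 0.27427333]
b [ 11   8  22  24 410] [0.4665 0.2422]
c [  5  10  28  24 491] [0.5055 0.1247]
a [  5  10  26  27 445] [0.5876 0.2178]
[355.08605998 208.76648458]
[359.19559735 208.22990716]
red 355 357 206 211
red at start 356 357 206 211
```

```bash
python3 -c "
from bench import r
print(r.get_state()['time']);print(r.job_done())"
```

```text
29.85
the job is handed in; nothing more can be done
None
```

The job is done and handed in at 29.9 s of the 72 s allowed. No verdict is reported.

**What I did:** I gripped the foot by eye b and swung it about 0.34 rad, flat on the riser, until its holes lined up. I then dropped the pin home in hole b and let go. The middle bolt went into hole c. After that I drew the pin and stood it back in its own hole in the wooden block, and put the other bolt in hole b.

**Last checks:**
- **Bolts:** the three heads measure at a (0.588, 0.218), b (0.467, 0.242) and c (0.506, 0.125). That is within about 2 mm of the riser holes, with hole-to-hole spacings of about 124 mm, as they should be. The small offset is the same for all three, so it is probably camera bias.
- **Seating:** the pin and both bolts stopped on a firm contact of 40 to 70 N at the expected height. That includes the pin's return to the block.
- **Pin:** its red grip in the top picture is within 1 px of where it started.
- **Bystanders:** I saw no contact with the bottle, book or mug, but I did not measure them again at the end.

The tool tilted by up to about 0.04 rad during the moves and could not be corrected. The last seating checks were numeric, because the twelve pictures were used up.

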